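# Set up a still life for the drawing class

### The job

Set up the still life in front of the short wooden slat, round the jar and the plastic cup, which already stand there and stay as they are: put the wooden block midway between jar and cup, in line with them and square to the slat, and lay the smaller ring cutter flat on the middle of its top. Stand the shorter pot straight in front of the block and the taller pot straight in front of the jar (in front means away from the slat, square to it), each with a gap of about 2 cm to the thing behind it. Everything upright on the table, and leave the larger ring cutter alone.

Things in the scene. Friction and masses are not known exactly. Their poses are not given: they have to be found in the camera images.
- slat: short thin wooden slat, fixed flat on the table, 27 (x) x 235 (y) x 7 mm high, turned a little. Origin: centre of its underside; +y runs along it to the robot's left, -x is its front, towards the robot. Jar and cup stand before its two ends (which is where varies), centres 50 mm in front of its centre line and 110 mm either side of its middle.
- jar: white screw-lid jar with green lid, 57 mm in diameter, 75 mm high, in front of one end of the slat; loose, 0.16 kg; it stays where it is. Origin: centre of its underside; z up. Its yaw means nothing.
- cup: open pale plastic cup, 71 mm in diameter at the rim, 56 mm at the foot, 73 mm high, in front of the other end of the slat; loose and light, 0.085 kg; it stays where it is. Origin: centre of its underside; z up. Its yaw means nothing.
- block: plain wooden riser block with rounded edges, 60 x 60 mm (x, y) and 40 mm high, 0.09 kg; to be moved. Origin: centre of its underside; z up. Turned at most 0.15 rad from the world axes at the start. Of the four things to move, two start side by side on the right-hand table (y from -0.3 to -0.4) between two tool tins 0.1 m high with tools sticking out; close the fingers along world x there.
- small_ring: the smaller ring cutter: steel ring open above and below, 48 mm outside diameter, 22 mm high, wall about 2 mm with a rolled rim on top, 0.03 kg; to be moved. Origin: centre of its lower edge; z up.
- big_ring: the larger ring cutter, same shape: 66 mm in diameter, 26 mm high, behind the slat; loose, a bystander that stays where it is. Origin: centre of its lower edge.
- short_pot: the shorter pot: small round straight-sided clay pot, open at the top, 59 mm in diameter, 58 mm high, foot 53 mm, 0.13 kg; to be moved. It stands on the front half of either table, not among the room's cups and pots at the back. Origin: centre of its underside; z up.
- tall_pot: the taller pot: dark round straight-sided clay pot, open at the top, 63 mm in diameter, 70 mm high, foot 56 mm, 0.13 kg; to be moved. It stands on the front half of either table, not among the room's cups and pots at the back. Origin: centre of its underside; z up.
There are look-alikes about, which are no part of the job. Leave any orange or yellow look-alike of the tall_pot alone.

How it is judged:
By the outcome, as a careful person would: the job done as asked, in the order asked, and still so for the second after the job is handed in, with the robot touching nothing.
It also fails if it takes over 128 s, if anything falls off the work surface, if the arm or the gripper's body presses on something with over 40 N, if the wrist force passes 120 N, or if a joint passes its speed limit or range.

### The arm

A 7-joint arm with a two-finger parallel gripper is mounted at the origin on a cart in front of the work surface, level with it; the furniture and walls round the work are solid. World frame = base frame: x ahead of the robot, y to its left, z up, the work surface at z = 0. Lengths are in m, angles in degrees, forces in N, time in s.
With the tool pointing down it reaches from about 0.4 to 0.875 m from the base axis. Payload 6.5 kg.
Tool frame: the origin (TCP) lies midway between the tips of the shut fingers; the grasp point (between the pads) lies 19 mm behind it (env.grip_depth is the distance from the TCP to the grasp point, in m); z points along the fingers, y is the direction in which the jaws open and shut (so a half turn about z gives the same grasp; the last joint's range is limited). The gripper opens to 88 mm and grips with 3 to 60 N. Pads are 18 mm wide; open, the fingers measure 123 mm over their backs; the gripper's body (75 mm by 187 mm) begins 45 mm behind the grasp point.
Start: joints at [60.493, 30.733, -0.252, 88.115, 0.149, 61.152, -4.079], TCP at [0.282, -0.586, 0.239] pointing down, gripper open.
Joint ranges: [-154.64, 154.64], [-21.42, 123.67], [-72.66, 72.17], [13.99, 137.28], [-74.86, 254.86], [10.95, 109.41], [-158.01, 158.01]. Speed limits (degrees/s): [136.94, 136.94, 180, 180, 180, 180, 180].

### API

Orientations are given as a 3x3 rotation matrix whose columns are the frame's x, y, z axes.
In Python, from station import readout, optics, workorder, env gives the robot as it stands. The module is installed in compiled form; this text tells all that it offers.
- The arm moves only by the tool carry_out, never from a script. Its argument "deltas" is a list of rows, each a list of 7 numbers: the shift along the tool's x, y, z in m, then the turn, a rotation vector about the tool's x, y, z in rad, then the finger opening in m, from 0 to 0.0881. A call has 1 to 8 rows; each row shifts and turns the commanded pose from where the row before left it, along the tool's axes as they then stand; what a row does not reach is not made up. A row lasts 1/12 s, in which the tool goes at most 41.7 mm and 7.16 degrees, less where a joint would pass 70% of its speed; a pose out of reach is approached as far as the arm can. A call with a gripper value outside its range is refused whole. The fingers move at their own pace and stop on an object; "grip_force" is the grip in N (left out, the last holds). Time passes only in rows, so rows that do not move let the fingers close. It gives the time, the measured TCP pose, the force and the opening at its end, in the units of the state.
- readout.read_state(): the state, without advancing time (a new reading comes with each control period).
- optics.read_camera(name): name is "scene" or "top" or "wrist"; returns a dict with "color" (384x512x3 uint8, blue, green, red), "camera_matrix" (3x3 intrinsics, pixels), "D" ([k1, k2, p1, p2, k3] as OpenCV has them; the pictures are not rectified), "R" (3x3) and "t" (3): a world point X has camera coordinates R X + t. Camera axes: x right, y down, z forward; pixel columns grow to the right and rows downward; lengths in m; the calibration is good to about 2 mm. A picture is of the moment at which its call begins. There is no depth.
- workorder.close_job(): hands the job in, once; it reports no verdict.
The state is a dict: "t": time; "qpos": joint angles; "qvel": joint speeds; "effort": joint torques, N m; "eef_pos": TCP position; "ee_rot": TCP orientation; "contact_force": force on the tool from outside, world axes, zero at the start; "torque": the same for the moment, N m; "finger_gap": finger opening in m.
Only numpy, scipy, OpenCV 4.12 (cv2) and the standard library are available. Lean on these libraries where they do the work, as an engineer would, in place of code of your own. Each camera call takes 0.05 s, during which the arm holds its last target. There are 200 camera calls.

## Working session

There is one attempt and no reset: what is moved stays moved. The work goes in short steps, Python scripts to look and compute and a tool call to move; the robot and the scene stay as the last step left them, time stands still between calls to the robot, and variables do not carry over. Pictures are saved under pics/ and viewed, about 12 in all and at most 16, crops included, and the job is handed in when it is done.

Besides the shell and the picture viewer there is one more tool, called after ">>>" as name(argument=value, ...), one argument or row to a line, values as JSON. carry_out: Moves the arm, as the interface text tells. Its arguments: {"type":"object","properties":{"deltas":{"type":"array","items":{"type":"array","items":{"type":"number"}}},"grip_force":{"type":"number"}},"required":["deltas"]}

```bash
mkdir -p pics; cat > h.py <<'E'
import numpy as np, cv2
from station import readout, optics, workorder, env
def snap(n,f):
    c=optics.read_camera(n); cv2.imwrite('pics/'+f+'.png',c['color']); np.savez('pics/'+f+'.npz',**{k:np.array(v) for k,v in c.items()}); return c
def load(f): return dict(np.load('pics/'+f+'.npz'))
def ray(c,uv,z):
    p=cv2.undistortPoints(np.array(uv,float).reshape(-1,1,2),c['camera_matrix'],c['D']).reshape(-1,2)
    d=np.c_[p,np.ones(len(p))]@c['R']; o=-c['R'].T@c['t']
    return o+d*((z-o[2])/d[:,2])[:,None]
def proj(c,X):
    return cv2.projectPoints(np.array(X,float).reshape(-1,1,3),cv2.Rodrigues(c['R'])[0],c['t'],c['camera_matrix'],c['D'])[0].reshape(-1,2)
E
python3 - <<'E'
from h import *
np.set_printoptions(precision=4,suppress=True)
s=readout.read_state(); print(s['t'],s['eef_pos'],s['ee_rot'],env.grip_depth)
ims=[]
for n in ['scene','top','wrist']:
    c=snap(n,n+'0'); print(n,-c['R'].T@c['t'],c['R'][2],c['camera_matrix'][0,0])
    cv2.imwrite(f'pics/{n}0b.png',cv2.resize(c['color'],(800,600),interpolation=cv2.INTER_CUBIC))
E
```

```text
0.0 [ 0.2818 -0.5851  0.2378] [[ 0.9009  0.434  -0.0009]
 [ 0.434  -0.9009  0.0015]
 [-0.0001 -0.0017 -1.    ]] 0.0187
scene [-0.1871 -0.7778  0.7365] [ 0.571   0.6095 -0.55  ] 390.69907679291384
top [ 0.2831 -0.0163  1.4959] [ 0.1763  0.0001 -0.9843] 405.3387702017016
wrist [ 0.3578 -0.5488  0.3849] [-0.2906 -0.1386 -0.9467] 283.93331852624436
```

View pics/scene0b.png

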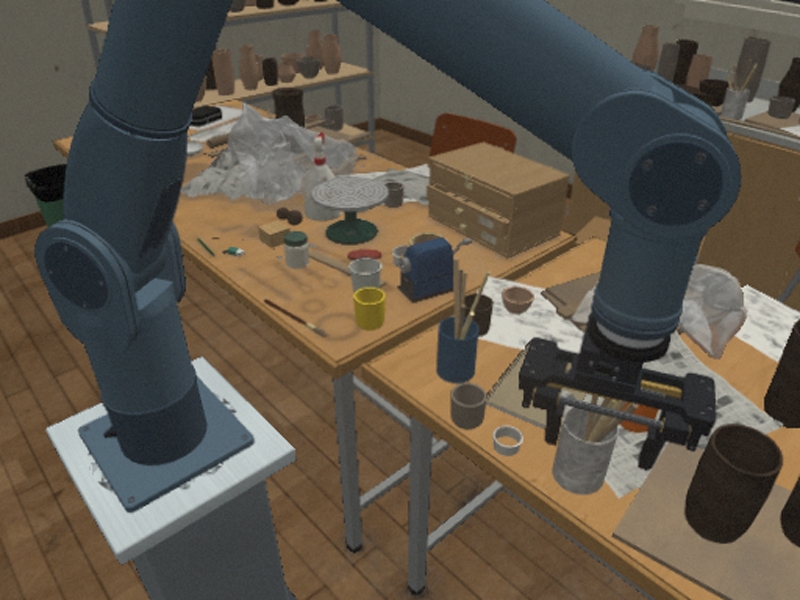

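View pics/top0b.png

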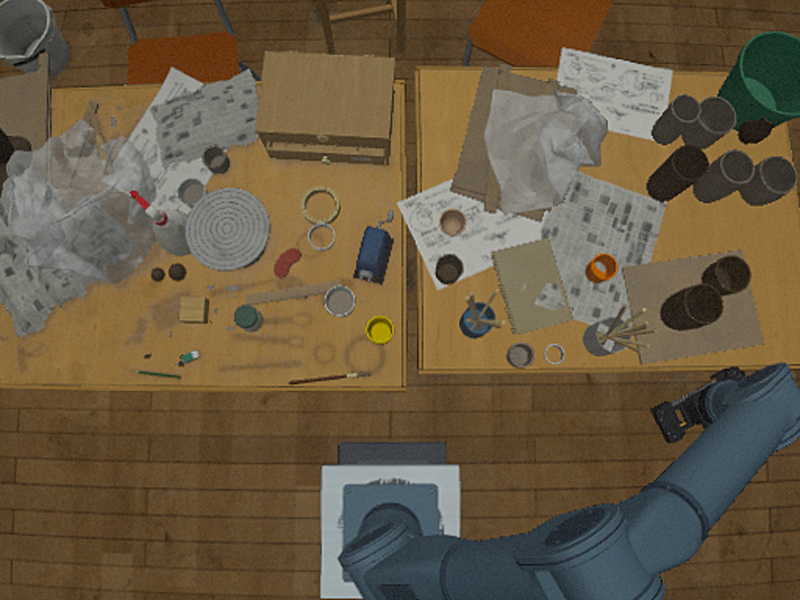

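The scene view shows the still life on the left table, with the jar at (295,250) and the cup at (366,272). In the top view (800x600 scale) I see:

- jar (247,318), cup (340,300), slat (300,290) and block (193,310)
- short pot candidate (519,355) and small ring (553,354), between the tins
- dark pot (448,268)

Next I'll take a closer crop and mark positions on it.

```bash
python3 - <<'E'
from h import *
np.set_printoptions(precision=3,suppress=True)
c=load('top0'); s=.64
for n,u,v,z in [('jar',247,318,.075),('cup',340,300,.073),('block',193,310,.04),('spot',519,355,.058),('sring',553,354,.022),('dark',448,268,.07),('ring1',320,203,.026),('ring2',321,236,.022),('dark2',215,160,.07),('brown',453,222,.07)]:
    print(n,ray(c,[u*s,v*s],z)[0])
a=c['color'][140:260,90:270]; b=c['color'][140:250,255:420]
A=cv2.resize(a,None,fx=4.4,fy=4.4,interpolation=cv2.INTER_CUBIC)
B=cv2.resize(b,None,fx=4.4,fy=4.4,interpolation=cv2.INTER_CUBIC)
cv2.imwrite('pics/a.png',A);cv2.imwrite('pics/b.png',B)
E
```

```text
jar [0.482 0.323 0.075]
cup [0.523 0.112 0.073]
block [0.506 0.461 0.04 ]
spot [ 0.398 -0.296  0.058]
sring [ 0.402 -0.383  0.022]
dark [ 0.598 -0.136  0.07 ]
ring1 [0.77  0.168 0.026]
ring2 [0.688 0.164 0.022]
dark2 [0.867 0.42  0.07 ]
brown [ 0.708 -0.15   0.07 ]
```

View pics/a.png

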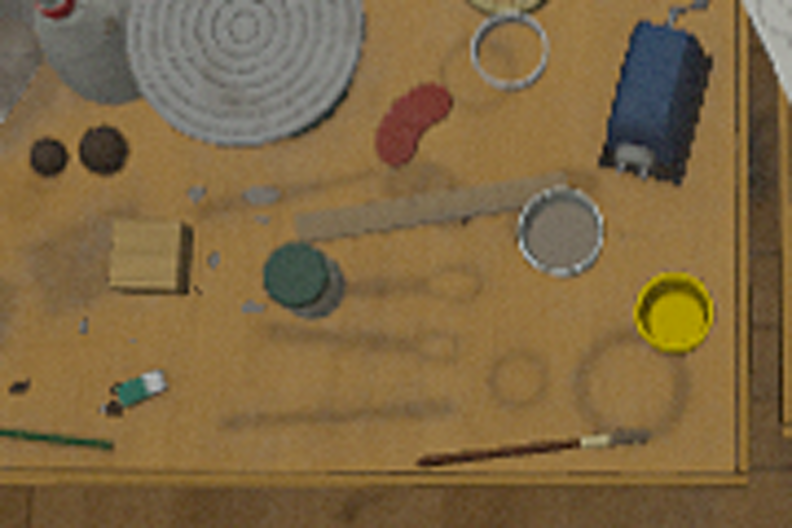

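View pics/b.png

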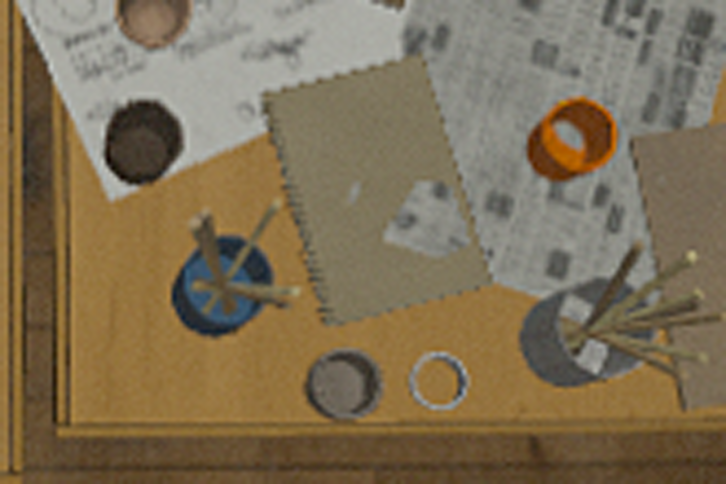

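The dark pot at b-crop (145,142) matches the tall pot, and the yellow and orange ones are decoys. The short pot is at (343,385) and the small ring at (438,380). I'll raise the arm, turn the tool so its x axis is world +y, and go over the still life for a wrist view.

>>> carry_out(
  deltas=[
    [0,0,-0.0125,0,0,-0.125,0.088],
    [0,0,-0.0125,0,0,-0.125,0.088],
    [0,0,-0.0125,0,0,-0.125,0.088],
    [0,0,-0.0125,0,0,-0.125,0.088],
    [0,0,-0.0125,0,0,-0.125,0.088],
    [0,0,-0.0125,0,0,-0.125,0.088],
    [0,0,-0.0125,0,0,-0.125,0.088],
    [0,0,-0.0125,0,0,-0.125,0.088],
  ],
)

```text
t: 0.82
eef_pos: [0.2818, -0.5854, 0.339]
ee_rot: [[0.116, 0.993, -0.0], [0.993, -0.116, 0.001], [0.001, -0.001, -1.0]]
contact_force: [-0.7, -0.8, 0.2]
finger_gap: 0.0881
```

>>> carry_out(
  deltas=[
    [0,0,0,0,0,-0.122,0.088],
    [0.03,0.025,0,0,0,0,0.088],
    [0.03,0.025,0,0,0,0,0.088],
    [0.03,0.025,0,0,0,0,0.088],
    [0.03,0.025,0,0,0,0,0.088],
    [0.03,0.025,0,0,0,0,0.088],
    [0.03,0.025,0,0,0,0,0.088],
    [0.03,0.025,0,0,0,0,0.088],
  ],
)

```text
t: 1.48
eef_pos: [0.4577, -0.374, 0.3386]
ee_rot: [[0.0, 1.0, -0.0], [1.0, -0.0, 0.0], [0.0, -0.0, -1.0]]
contact_force: [0.6, -0.3, -0.0]
finger_gap: 0.0878
```

>>> carry_out(
  deltas=[
    [0.04,0.005,0,0,0,0,0.088],
    [0.04,0.005,0,0,0,0,0.088],
    [0.04,0.005,0,0,0,0,0.088],
    [0.04,0.005,0,0,0,0,0.088],
    [0.04,0.005,0,0,0,0,0.088],
    [0.04,0.005,0,0,0,0,0.088],
    [0.04,0.005,0,0,0,0,0.088],
    [0.04,0.005,0,0,0,0,0.088],
  ],
)

```text
t: 2.15
eef_pos: [0.4967, -0.0538, 0.3387]
ee_rot: [[0.0, 1.0, 0.0], [1.0, -0.0, -0.0], [-0.0, 0.0, -1.0]]
contact_force: [0.3, -0.2, 0.1]
finger_gap: 0.0879
```

>>> carry_out(
  deltas=[
    [0.04,0,0,0,0,0,0.088],
    [0.04,0,0,0,0,0,0.088],
    [0.04,0,0,0,0,0,0.088],
    [0.04,0,0,0,0,0,0.088],
    [0.04,0,0,0,0,0,0.088],
    [0.04,0,0,0,0,0,0.088],
    [0.04,0,0,0,0,0,0.088],
    [0.04,0,0,0,0,0,0.088],
  ],
)

```text
t: 2.82
eef_pos: [0.4966, 0.266, 0.3385]
ee_rot: [[0.0, 1.0, -0.0], [1.0, -0.0, -0.0], [-0.0, -0.0, -1.0]]
contact_force: [0.1, -1.2, 0.0]
finger_gap: 0.088
```

>>> carry_out(
  deltas=[
    [0.02,0,0,0,0,0,0.088],
    [0.02,0,0,0,0,0,0.088],
    [0,0,0,0,0,0,0.088],
    [0,0,0,0,0,0,0.088],
  ],
)

```text
t: 3.15
eef_pos: [0.4964, 0.3052, 0.3382]
ee_rot: [[-0.002, 1.0, -0.001], [1.0, 0.002, -0.0], [-0.0, -0.001, -1.0]]
contact_force: [0.9, -0.1, 0.0]
finger_gap: 0.0881
```

```bash
python3 - <<'E'
from h import *
np.set_printoptions(precision=4,suppress=True)
s=readout.read_state(); print(s['t'],s['eef_pos'],s['ee_rot'],s['qpos'],s['contact_force'])
c=snap('wrist','w1'); print(-c['R'].T@c['t'],c['R'])
cv2.imwrite('pics/w1b.png',cv2.resize(c['color'],(800,600),interpolation=cv2.INTER_CUBIC))
E
```

```text
3.15 [0.4964 0.3052 0.3382] [[-0.0022  1.     -0.001 ]
 [ 1.      0.0022 -0.0001]
 [-0.0001 -0.001  -1.    ]] [ -7.2489  23.5777 -38.954   90.0914  15.3104  71.8332 -48.5495] [ 0.855  -0.1161  0.0442]
[0.4963 0.3895 0.4851] [[ 1.      0.0027 -0.    ]
 [ 0.0026 -0.9465  0.3226]
 [ 0.0008 -0.3226 -0.9465]]
```

View pics/w1b.png

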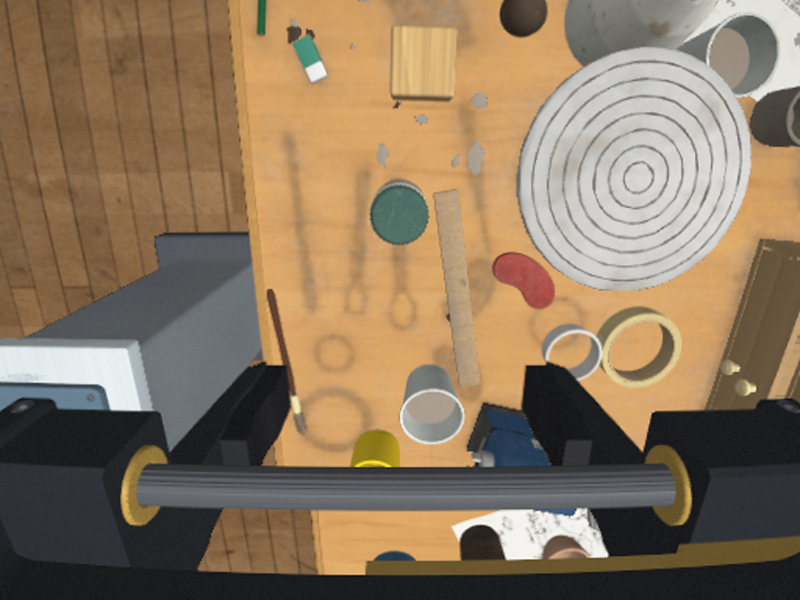

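The wrist view shows jar lid (400,213), slat from (446,190) to (470,385), cup rim (432,405), block top (423,62) and big ring (573,350). Next I'll measure them.

```bash
cat >> h.py <<'E'
def flood(c,uv,tol,blur=3):
    im=cv2.medianBlur(c['color'],blur); lab=cv2.cvtColor(im,cv2.COLOR_BGR2LAB)
    m=np.zeros((386,514),np.uint8)
    cv2.floodFill(lab,m,(int(uv[0]),int(uv[1])),0,(tol[0],tol[1],tol[1]),(tol[0],tol[1],tol[1]),4|cv2.FLOODFILL_FIXED_RANGE|cv2.FLOODFILL_MASK_ONLY|(255<<8))
    m=m[1:-1,1:-1]; return cv2.morphologyEx(m,cv2.MORPH_CLOSE,np.ones((7,7)))
def plane(c,m,z):
    k=max(cv2.findContours(m,0,1)[0],key=cv2.contourArea)
    return ray(c,cv2.convexHull(k).reshape(-1,2).astype(float),z)[:,:2]
def circ(P):
    A=np.c_[2*P,np.ones(len(P))]; s=np.linalg.lstsq(A,(P**2).sum(1),rcond=None)[0]
    return s[:2],2*np.sqrt(s[2]+s[0]**2+s[1]**2)
E
python3 - <<'E'
from h import *
np.set_printoptions(precision=4,suppress=True)
c=load('w1'); s=.64; V=c['color'].copy()
for n,u,v,z,t in [('jar',400,213,.075,(40,12)),('slat',452,260,.007,(30,8)),('block',423,62,.04,(22,14))]:
    m=flood(c,(u*s,v*s),t); P=plane(c,m,z)
    V[cv2.morphologyEx(m,cv2.MORPH_GRADIENT,np.ones((2,2)))>0]=(255,0,255)
    r=cv2.minAreaRect((P*1000).astype(np.float32)); print(n,r,circ(P))
# edge points read off, 800-scale
print('cup rim',circ(ray(c,np.array([[400,410],[432,444],[464,410],[411,384],[455,386]])*s,.073)[:,:2]))
print('slat c',ray(c,np.array([[435,192],[456,190],[480,384],[459,386]])*s,.007))
print('ring',circ(ray(c,np.array([[543,350],[573,324],[602,352],[575,381]])*s,.026)[:,:2]))
cv2.imwrite('pics/m1.png',cv2.resize(V[0:300,150:400],(667,800))[:600])
cv2.imwrite('pics/m1.png',cv2.resize(V[0:290,150:400],None,fx=2.05,fy=2.05))
E
```

```text
jar ((490.1842346191406, 331.9707946777344), (53.95381546020508, 54.04105758666992), 58.7290153503418) (array([0.49  , 0.3328]), np.float64(0.05502801841704769))
slat ((563.302490234375, 222.842529296875), (73.04972076416016, 253.03807067871094), 0.6913121342658997) (array([0.538, 0.224]), np.float64(0.22821880197704555))
block ((627.6829833984375, 270.65020751953125), (580.2103881835938, 498.28973388671875), 0.11716262996196747) (array([0.6089, 0.3087]), np.float64(0.6049965681974457))
cup rim (array([0.5253, 0.12  ]), np.float64(0.07707906590645763))
slat c [[0.5276 0.346  0.007 ]
 [0.5497 0.3482 0.007 ]
 [0.5882 0.1169 0.007 ]
 [0.5626 0.1141 0.007 ]]
ring (array([0.6893, 0.167 ]), np.float64(0.07187756830230675))
```

View pics/m1.png

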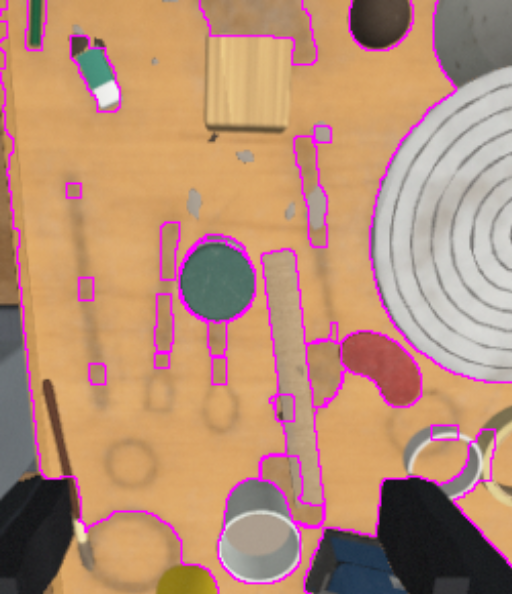

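The jar, at (.490,.332), agrees with the slat-based prediction to 1 mm. Next are the block's top corners, read from this view, and a check of the cup from the top camera.

```bash
python3 - <<'E'
from h import *
np.set_printoptions(precision=4,suppress=True)
c=load('w1')
q=ray(c,np.array([[207,37],[290,40],[288,126],[206,122]])/2.05+[150,0],.04)[:,:2]
print('block',q.mean(0),q)
# segment block: saturated, brighter-yellow than the table? print row/col profiles
g=cv2.cvtColor(cv2.medianBlur(c['color'],3),cv2.COLOR_BGR2LAB).astype(int)
print('row40',g[40,240:302,1]); print('col270',g[10:75,270,0])
C=load('top0')
print('cup top',ray(C,[90+561/4.4,140+230/4.4],.073), 'block top',ray(C,[90+147/4.4,140+255/4.4],.04),'jar',ray(C,[90+296/4.4,140+275/4.4],.075))
E
```

```text
block [0.5123 0.4658] [[0.4841 0.4941]
 [0.5408 0.4926]
 [0.5411 0.4371]
 [0.4831 0.4394]]
row40 [139 139 139 139 139 138 138 137 137 137 134 134 134 134 134 135 135 135
 134 133 133 133 133 133 133 134 134 134 133 134 135 135 135 134 134 135
 134 134 134 134 134 134 135 134 134 134 134 134 135 134 135 138 138 140
 139 139 139 140 139 139 140 140]
col270 [149 149 149 149 149 150 151 170 184 189 190 190 190 190 188 188 188 190
 190 189 189 189 188 188 188 187 188 188 188 186 187 187 187 188 188 186
 186 187 187 187 186 186 186 185 186 186 186 186 186 185 166 133  91  91
 138 178 178 174 170 170 180 185 185 168 168]
cup top [[0.5224 0.1119 0.073 ]] block top [[0.5076 0.4618 0.04  ]] jar [[0.4857 0.3264 0.075 ]]
```

Block at (.512,.466), yaw about 0. I'll grasp it with the jaws along x.

>>> carry_out(
  deltas=[
    [0.04,0.004,0,0,0,0,0.088],
    [0.04,0.004,0,0,0,0,0.088],
    [0.04,0.004,0,0,0,0,0.088],
    [0.04,0.004,0,0,0,0,0.088],
    [0,0,0.04,0,0,0,0.088],
    [0,0,0.04,0,0,0,0.088],
    [0,0,0.04,0,0,0,0.088],
    [0,0,0.04,0,0,0,0.088],
  ],
)

```text
t: 3.87
eef_pos: [0.5142, 0.4623, 0.177]
ee_rot: [[0.002, 1.0, 0.001], [1.0, -0.002, -0.001], [-0.001, 0.001, -1.0]]
contact_force: [0.8, 0.9, 0.0]
finger_gap: 0.0881
```

>>> carry_out(
  deltas=[
    [0,0,0.04,0,0,0,0.088],
    [0,0,0.04,0,0,0,0.088],
    [0,0,0.03,0,0,0,0.088],
    [0,0,0.025,0,0,0,0.088],
    [0,0,0.02,0,0,0,0.088],
    [0,0,0.01,0,0,0,0.088],
    [0,0,0,0,0,0,0.088],
    [0,0,0,0,0,0,0.088],
  ],
)

```text
t: 4.53
eef_pos: [0.5138, 0.4636, 0.0142]
ee_rot: [[0.001, 1.0, 0.0], [1.0, -0.001, -0.0], [-0.0, 0.0, -1.0]]
contact_force: [-0.7, -0.4, 0.6]
finger_gap: 0.0881
```

>>> carry_out(
  deltas=[
    [0,0,0,0,0,0,0.05],
    [0,0,0,0,0,0,0.05],
    [0,0,0,0,0,0,0.05],
    [0,0,0,0,0,0,0.05],
    [0,0,0,0,0,0,0.05],
    [0,0,0,0,0,0,0.05],
    [0,0,0,0,0,0,0.05],
    [0,0,0,0,0,0,0.05],
  ],
  grip_force=15,
)

```text
t: 5.2
eef_pos: [0.5132, 0.4647, 0.0145]
ee_rot: [[-0.0, 1.0, 0.0], [1.0, 0.0, 0.0], [0.0, 0.0, -1.0]]
contact_force: [-1.1, -0.9, 6.0]
finger_gap: 0.0595
```

Gripped at 59.5 mm. I'll lift it, carry it over the jar and turn it to the slat's angle.

>>> carry_out(
  deltas=[
    [0,0,-0.03,0,0,0,0.05],
    [0,0,-0.03,0,0,0,0.05],
    [0,0,-0.03,0,0,0,0.05],
    [0,0,-0.03,0,0,0,0.05],
    [-0.035,-0.001,0,0,0,0,0.05],
    [-0.035,-0.001,0,0,0,0,0.05],
    [-0.035,-0.001,0,0,0,0,0.05],
    [-0.035,-0.001,0,0,0,0,0.05],
  ],
)

```text
t: 5.87
eef_pos: [0.5086, 0.3227, 0.1335]
ee_rot: [[-0.0, 1.0, 0.0], [1.0, 0.0, -0.0], [-0.0, 0.0, -1.0]]
contact_force: [1.5, -0.2, -1.6]
finger_gap: 0.0601
```

>>> carry_out(
  deltas=[
    [-0.035,-0.001,0,0,0,0,0.05],
    [-0.035,-0.001,0,0,0,0,0.05],
    [-0.032,0,0,0,0,0,0.05],
    [0,0,0,0,0,-0.08,0.05],
    [0,0,0,0,0,-0.077,0.05],
    [0,0,0,0,0,0,0.05],
    [0,0,0,0,0,0,0.05],
    [0,0,0,0,0,0,0.05],
  ],
)

```text
t: 6.53
eef_pos: [0.5069, 0.2228, 0.1336]
ee_rot: [[-0.155, 0.988, -0.0], [0.988, 0.155, 0.0], [0.0, -0.0, -1.0]]
contact_force: [1.3, -0.2, -1.4]
finger_gap: 0.0601
```

```bash
python3 - <<'E'
from h import *
np.set_printoptions(precision=4,suppress=True)
s=readout.read_state(); print(s['t'],s['eef_pos'],s['ee_rot'],s['finger_gap'])
R=s['ee_rot']; print(np.array(R).T@(np.array([.5076,.2225,.0145])-s['eef_pos']))
c=snap('wrist','w2')
cv2.imwrite('pics/w2b.png',cv2.resize(c['color'],(800,600),interpolation=cv2.INTER_CUBIC))
E
```

```text
6.5333 [0.5069 0.2228 0.1336] [[-0.1549  0.9879 -0.0002]
 [ 0.9879  0.1549  0.0003]
 [ 0.0003 -0.0001 -1.    ]] 0.06008425773160872
[-0.0005  0.0007  0.1191]
```

View pics/w2b.png

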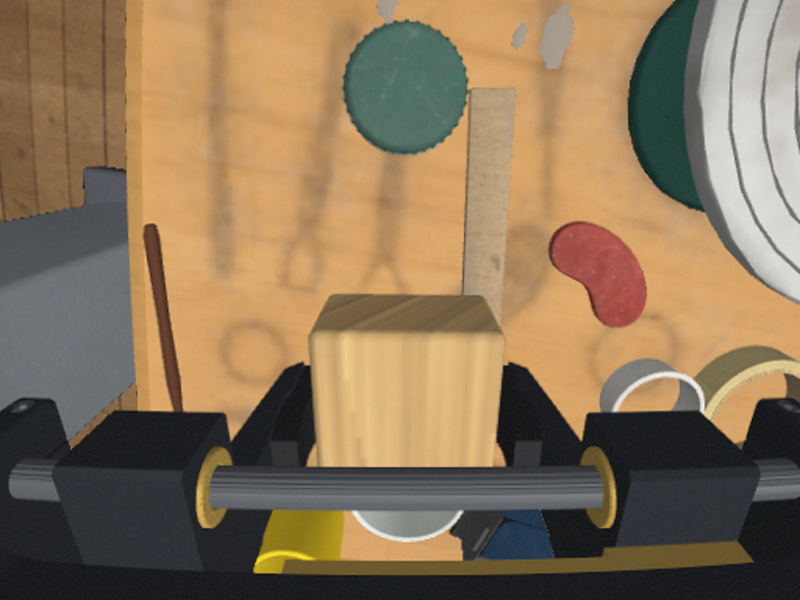

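The held block is square in the jaws with its top edge at v=333, the slat's left edge runs from (470,90) to (463,290), and the jar lid is at (405,88). I'll check the angle and offsets from this view.

```bash
python3 - <<'E'
from h import *
np.set_printoptions(precision=4,suppress=True)
c=load('w2'); s=.64
sl=ray(c,np.array([[470,90],[463,290],[515,90],[504,300]])*s,.007)[:,:2]
print(sl,[np.arctan2(-(a-b)[0],(a-b)[1]) for a,b in((sl[0],sl[1]),(sl[2],sl[3]))])
m=flood(c,(405*s,88*s),(45,14)); P=plane(c,m,.075); print('jar',circ(P))
e=ray(c,np.array([[312,333],[504,333]])*s,.0405+.119)[:,:2]; y=np.array([-.1549,.9879]);print(e,e.mean(0)-y*.03, 'tcp .5069 .2228')
E
```

```text
[[0.5252 0.344 ]
 [0.5443 0.226 ]
 [0.5506 0.3483]
 [0.5722 0.2234]] [np.float64(0.1604521063727773), np.float64(0.1713456323278575)]
jar (array([0.4896, 0.3305]), np.float64(0.05351672112074742))
[[0.4745 0.2505]
 [0.5308 0.2594]] [0.5073 0.2253] tcp .5069 .2228
```

>>> carry_out(
  deltas=[
    [-0.0018,0.0004,0.03,0,0,-0.005,0.05],
    [0,0,0.03,0,0,0,0.05],
    [0,0,0.025,0,0,0,0.05],
    [0,0,0.015,0,0,0,0.05],
    [0,0,0.01,0,0,0,0.05],
    [0,0,0.006,0,0,0,0.05],
    [0,0,0.003,0,0,0,0.05],
    [0,0,0,0,0,0,0.05],
  ],
)

```text
t: 7.25
eef_pos: [0.5079, 0.2211, 0.015]
ee_rot: [[-0.161, 0.987, 0.0], [0.987, 0.161, 0.0], [0.0, 0.001, -1.0]]
contact_force: [0.6, -0.5, -0.3]
finger_gap: 0.0598
```

>>> carry_out(
  deltas=[
    [0,0,0,0,0,0,0.05],
    [0,0,0,0,0,0,0.065],
    [0,0,0,0,0,0,0.07],
    [0,0,0,0,0,0,0.075],
    [0,0,0,0,0,0,0.075],
    [0,0,0,0,0,0,0.075],
    [0,0,-0.01,0,0,0,0.075],
    [0,0,-0.03,0,0,0,0.075],
  ],
)

```text
t: 7.92
eef_pos: [0.5052, 0.2193, 0.0526]
ee_rot: [[-0.162, 0.987, -0.006], [0.987, 0.162, -0.003], [-0.002, -0.006, -1.0]]
contact_force: [0.3, -1.8, 1.0]
finger_gap: 0.0748
```

>>> carry_out(
  deltas=[
    [0,0,-0.04,0,0,0,0.088],
    [0,0,-0.04,0,0,0,0.088],
    [0,0,-0.04,0,0,0,0.088],
    [0,0,-0.04,0,0,0,0.088],
    [0,0,-0.04,0,0,0,0.088],
    [0,0,0,0,0,0,0.088],
    [0,0,0,0,0,0,0.088],
    [0,0,0,0,0,0,0.088],
  ],
)

```text
t: 8.58
eef_pos: [0.5073, 0.2202, 0.2546]
ee_rot: [[-0.161, 0.987, -0.0], [0.987, 0.161, -0.001], [-0.001, -0.0, -1.0]]
contact_force: [-0.4, -0.6, -0.2]
finger_gap: 0.0881
```

```bash
python3 - <<'E'
from h import *
np.set_printoptions(precision=4,suppress=True)
s=readout.read_state(); print(s['t'],s['eef_pos'],s['ee_rot'])
c=snap('wrist','w3'); cv2.imwrite('pics/w3b.png',cv2.resize(c['color'],(800,600),interpolation=cv2.INTER_CUBIC))
E
```

```text
8.5833 [0.5073 0.2202 0.2546] [[-0.1613  0.9869 -0.0002]
 [ 0.9869  0.1613 -0.0007]
 [-0.0007 -0.0003 -1.    ]]
```

View pics/w3b.png

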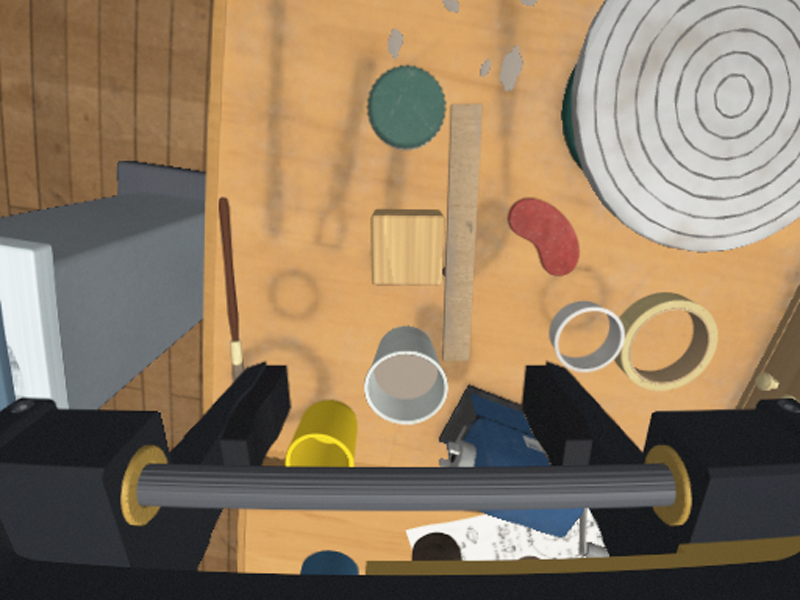

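The block now stands between the jar (407,106) and the cup rim (406,388), with its top spanning (372–442, 216–285). I'll check the numbers in the slat frame.

```bash
python3 - <<'E'
from h import *
np.set_printoptions(precision=4,suppress=True)
c=load('w3'); s=.64
jar=circ(plane(c,flood(c,(407*s,106*s),(45,14)),.075))
cup=circ(ray(c,np.array([[365,388],[447,386],[406,424],[407,351]])*s,.073)[:,:2])
b=ray(c,np.array([[372,216],[442,216],[442,285],[372,285]])*s,.04)[:,:2]
sl=ray(c,np.array([[453,104],[481,104],[469,360],[443,360]])*s,.007)[:,:2]
print('jar',jar,'cup',cup);print('slat',sl.mean(0),sl,'block',b.mean(0),b)
e=((sl[0]+sl[1])-(sl[2]+sl[3]));th=np.arctan2(-e[0],e[1]);R=np.array([[np.cos(th),np.sin(th)],[-np.sin(th),np.cos(th)]])
print(th,'slat frame',R@(jar[0]-sl.mean(0)),R@(b.mean(0)-sl.mean(0)),R@(cup[0]-sl.mean(0)))
x=(b[1]+b[2]-b[0]-b[3]);print('block yaw',np.arctan2(x[1],x[0]),np.linalg.norm(b-np.roll(b,1,0),axis=1))
E
```

```text
jar (array([0.4895, 0.3302]), np.float64(0.05343631224614226)) cup (array([0.5254, 0.1141]), np.float64(0.06966226124714645))
slat [0.5568 0.2315] [[0.5269 0.3451]
 [0.5498 0.349 ]
 [0.588  0.1179]
 [0.5626 0.1138]] block [0.5083 0.2233] [[0.4755 0.2476]
 [0.5316 0.2568]
 [0.5425 0.1992]
 [0.4837 0.1896]]
0.15841200395301216 slat frame [-0.0509  0.1081] [-0.0492 -0.0004] [-0.0495 -0.1109]
block yaw 0.16240344668223045 [0.0586 0.0568 0.0586 0.0596]
```

The block is in place within about 1 mm, at yaw .162 against .158. Next I'll look at the right-hand pair.

>>> carry_out(
  deltas=[
    [0,0,-0.03,0,0,0.08,0.088],
    [0,0,-0.03,0,0,0.081,0.088],
    [-0.04,-0.0075,0,0,0,0,0.088],
    [-0.04,-0.0075,0,0,0,0,0.088],
    [-0.04,-0.0075,0,0,0,0,0.088],
    [-0.04,-0.0075,0,0,0,0,0.088],
    [-0.04,-0.0075,0,0,0,0,0.088],
    [-0.04,-0.0075,0,0,0,0,0.088],
  ],
)

```text
t: 9.3
eef_pos: [0.4612, -0.0213, 0.3132]
ee_rot: [[-0.001, 1.0, -0.003], [1.0, 0.001, 0.0], [0.0, -0.003, -1.0]]
contact_force: [0.7, -0.5, -0.3]
finger_gap: 0.088
```

>>> carry_out(
  deltas=[
    [-0.04,-0.0075,0,0,0,0,0.088],
    [-0.04,-0.0075,0,0,0,0,0.088],
    [-0.04,-0.0075,0,0,0,0,0.088],
    [-0.04,-0.0075,0,0,0,0,0.088],
    [-0.04,-0.0075,0,0,0,0,0.088],
    [-0.04,-0.0075,0,0,0,0,0.088],
    [0,0,0,0,0,0,0.088],
    [0,0,0,0,0,0,0.088],
  ],
)

```text
t: 9.97
eef_pos: [0.4165, -0.2612, 0.3128]
ee_rot: [[0.004, 1.0, -0.003], [1.0, -0.004, 0.002], [0.002, -0.003, -1.0]]
contact_force: [0.1, 0.9, -0.1]
finger_gap: 0.0879
```

```bash
python3 - <<'E'
from h import *
np.set_printoptions(precision=4,suppress=True)
s=readout.read_state(); print(s['t'],s['eef_pos'],s['ee_rot'],s['qpos'])
c=snap('wrist','w4'); cv2.imwrite('pics/w4b.png',cv2.resize(c['color'],(800,600),interpolation=cv2.INTER_CUBIC))
E
```

```text
9.9667 [ 0.4165 -0.2612  0.3128] [[ 0.004   1.     -0.0031]
 [ 1.     -0.004   0.0021]
 [ 0.0021 -0.0031 -1.    ]] [ 51.2536  12.8265 -28.2918 105.0717   6.6807  63.9591  20.3663]
```

View pics/w4b.png

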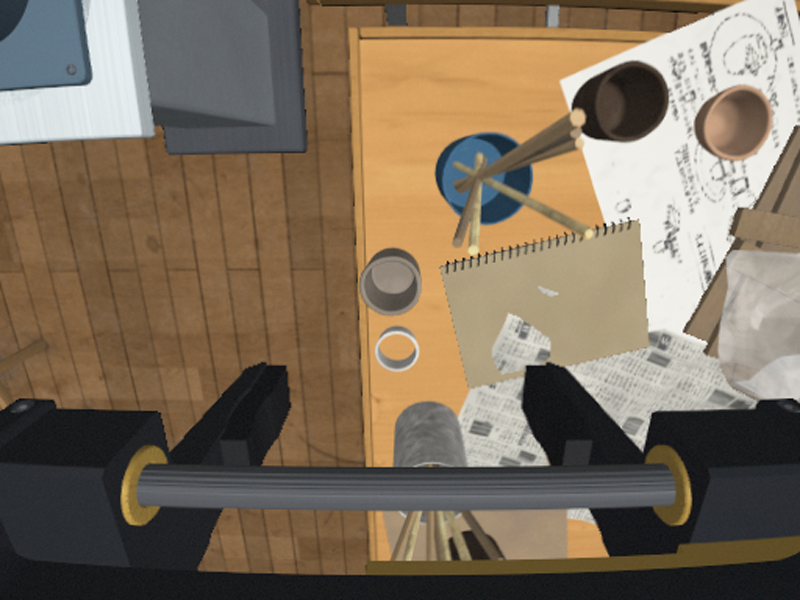

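The ring is at (397,350), the short pot rim at (391,282), the dark pot rim at (631,101), and the blue tin's stick tips are near (459,243) and (473,250).

```bash
python3 - <<'E'
from h import *
np.set_printoptions(precision=4,suppress=True)
c=load('w4'); s=.64
f=lambda p,z:circ(ray(c,np.array(p)*s,z)[:,:2])
print('ring',f([[375,350],[419,349],[397,371],[397,328]],.022))
print('pot',f([[361,284],[422,281],[392,315],[391,249]],.058))
print('dark',f([[596,103],[668,100],[632,140],[631,62]],.07))
for z in (.06,.10,.15,.2): print(z,ray(c,np.array([[459,243],[473,250],[590,234],[578,117]])*s,z)[:,:2].ravel())
print('tin',f([[437,176],[532,178],[484,222],[484,134]],.1))
print('gray tin right edge',ray(c,np.array([[395,430],[430,402],[465,430]])*s,.0)[:,:2].ravel())
C=load('top0')
for t in ([478,298],[463,300]): pass
E
```

```text
ring (array([ 0.4063, -0.3837]), np.float64(0.04958863198359035))
pot (array([ 0.4026, -0.297 ]), np.float64(0.061508771716878866))
dark (array([ 0.6043, -0.1371]), np.float64(0.06146345072218142))
0.06 [ 0.4649 -0.2586  0.478  -0.2652  0.5853 -0.2501  0.5632 -0.1494]
0.1 [ 0.4601 -0.2505  0.4719 -0.2564  0.5684 -0.2428  0.5486 -0.1522]
0.15 [ 0.4542 -0.2403  0.4643 -0.2454  0.5474 -0.2337  0.5303 -0.1557]
0.2 [ 0.4482 -0.2301  0.4567 -0.2344  0.5264 -0.2246  0.5121 -0.1592]
tin (array([ 0.4787, -0.1992]), np.float64(0.07172623253064114))
gray tin right edge [ 0.4022 -0.5021  0.4444 -0.4626  0.4879 -0.5024]
```

Ring at (.4063,-.3835). I'll descend on it with a reduced opening, because the notebook is close.

>>> carry_out(
  deltas=[
    [-0.04,-0.0034,0,0,0,0,0.065],
    [-0.04,-0.0034,0,0,0,0,0.065],
    [-0.041,-0.0034,0,0,0,0,0.065],
    [0,0,0.04,0,0,0,0.065],
    [0,0,0.04,0,0,0,0.065],
    [0,0,0.04,0,0,0,0.065],
    [0,0,0.04,0,0,0,0.065],
    [0,0,0,0,0,0,0.065],
  ],
)

```text
t: 10.68
eef_pos: [0.4046, -0.3749, 0.1473]
ee_rot: [[-0.004, 1.0, -0.01], [1.0, 0.004, 0.01], [0.01, -0.01, -1.0]]
contact_force: [-1.6, 1.8, -0.9]
finger_gap: 0.065
```

>>> carry_out(
  deltas=[
    [0,0,0.04,0,0,0,0.065],
    [0,0,0.04,0,0,0,0.065],
    [0,0,0.03,0,0,0,0.065],
    [0,0,0.02,0,0,0,0.065],
    [0,0,0.01,0,0,0,0.065],
    [0,0,0,0,0,0,0.065],
    [0,0,0,0,0,0,0.065],
    [0,0,0,0,0,0,0.065],
  ],
)

```text
t: 11.35
eef_pos: [0.4096, -0.3811, 0.0167]
ee_rot: [[-0.001, 1.0, 0.002], [1.0, 0.001, -0.002], [-0.002, 0.002, -1.0]]
contact_force: [-0.7, -1.4, 0.4]
finger_gap: 0.0656
```

>>> carry_out(
  deltas=[
    [0,-0.003,0.007,0,0,0,0.065],
    [0,0,0.005,0,0,0,0.065],
    [0,0,0,0,0,0,0.065],
    [0,0,0,0,0,0,0.065],
  ],
)

```text
t: 11.68
eef_pos: [0.4048, -0.3804, 0.0026]
ee_rot: [[-0.001, 1.0, -0.0], [1.0, 0.001, 0.0], [0.0, -0.0, -1.0]]
contact_force: [0.6, -0.4, 0.1]
finger_gap: 0.0649
```

>>> carry_out(
  deltas=[
    [0,0,0,0,0,0,0.04],
    [0,0,0,0,0,0,0.04],
    [0,0,0,0,0,0,0.04],
    [0,0,0,0,0,0,0.04],
    [0,0,0,0,0,0,0.04],
    [0,0,0,0,0,0,0.04],
  ],
  grip_force=8,
)

```text
t: 12.18
eef_pos: [0.4052, -0.3805, 0.0028]
ee_rot: [[-0.001, 1.0, 0.0], [1.0, 0.001, -0.0], [-0.0, 0.0, -1.0]]
contact_force: [0.8, 0.5, 1.1]
finger_gap: 0.0469
```

Ring gripped at 47 mm. I'll lift it, carry it over the block and check its seat in the jaws.

>>> carry_out(
  deltas=[
    [0,0,-0.02,0,0,0,0.04],
    [0,0,-0.04,0,0,0,0.04],
    [0,0,-0.04,0,0,0,0.04],
    [0,0,-0.04,0,0,0,0.04],
    [0,0,-0.04,0,0,0,0.04],
    [0,0,-0.04,0,0,0,0.04],
    [0,0,-0.03,0,0,0,0.04],
    [0.02,0,0,0,0,0,0.04],
  ],
)

```text
t: 12.85
eef_pos: [0.4072, -0.3657, 0.2592]
ee_rot: [[0.004, 1.0, 0.008], [1.0, -0.004, -0.009], [-0.009, 0.008, -1.0]]
contact_force: [1.5, -1.5, -0.7]
finger_gap: 0.0467
```

>>> carry_out(
  deltas=[
    [0.035,0.006,0,0,0,0,0.04],
    [0.035,0.006,0,0,0,0,0.04],
    [0.035,0.006,0,0,0,0,0.04],
    [0.035,0.006,0,0,0,0,0.04],
    [0.035,0.006,0,0,0,0,0.04],
    [0.035,0.006,0,0,0,0,0.04],
    [0.035,0.006,0,0,0,0,0.04],
    [0.035,0.006,0,0,0,0,0.04],
  ],
)

```text
t: 13.52
eef_pos: [0.4525, -0.0787, 0.2528]
ee_rot: [[-0.001, 1.0, 0.0], [1.0, 0.001, -0.0], [-0.0, 0.0, -1.0]]
contact_force: [0.3, 0.0, 0.4]
finger_gap: 0.0469
```

>>> carry_out(
  deltas=[
    [0.035,0.006,0,0,0,0,0.04],
    [0.035,0.006,0,0,0,0,0.04],
    [0.035,0.006,0,0,0,0,0.04],
    [0.035,0.006,0,0,0,0,0.04],
    [0.035,0.006,0,0,0,0,0.04],
    [0.035,0.006,0,0,0,0,0.04],
    [0.035,0.006,0,0,0,0,0.04],
    [0.025,0.006,0,0,0,0,0.04],
  ],
)

```text
t: 14.18
eef_pos: [0.4999, 0.1931, 0.2528]
ee_rot: [[-0.004, 1.0, -0.0], [1.0, 0.004, 0.001], [0.001, -0.0, -1.0]]
contact_force: [-0.4, 0.3, -0.4]
finger_gap: 0.0472
```

>>> carry_out(
  deltas=[
    [0,0,0.035,0,0,-0.08,0.04],
    [0,0,0.035,0,0,-0.08,0.04],
    [0,0,0.03,0,0,0,0.04],
    [0,0,0,0,0,0,0.04],
    [0,0,0,0,0,0,0.04],
    [0,0,0,0,0,0,0.04],
  ],
)

```text
t: 14.68
eef_pos: [0.5013, 0.1902, 0.1543]
ee_rot: [[-0.16, 0.987, 0.002], [0.987, 0.16, 0.001], [0.001, 0.002, -1.0]]
contact_force: [0.1, -0.1, 0.6]
finger_gap: 0.0468
```

```bash
python3 - <<'E'
from h import *
np.set_printoptions(precision=4,suppress=True)
s=readout.read_state(); print(s['t'],s['eef_pos'],s['ee_rot'],s['finger_gap'])
c=snap('wrist','w5'); cv2.imwrite('pics/w5b.png',cv2.resize(c['color'],(800,600),interpolation=cv2.INTER_CUBIC))
E
```

```text
14.6833 [0.5013 0.1902 0.1543] [[-0.1599  0.9871  0.0017]
 [ 0.9871  0.1599  0.0009]
 [ 0.0006  0.0018 -1.    ]] 0.04677998444458594
```

View pics/w5b.png

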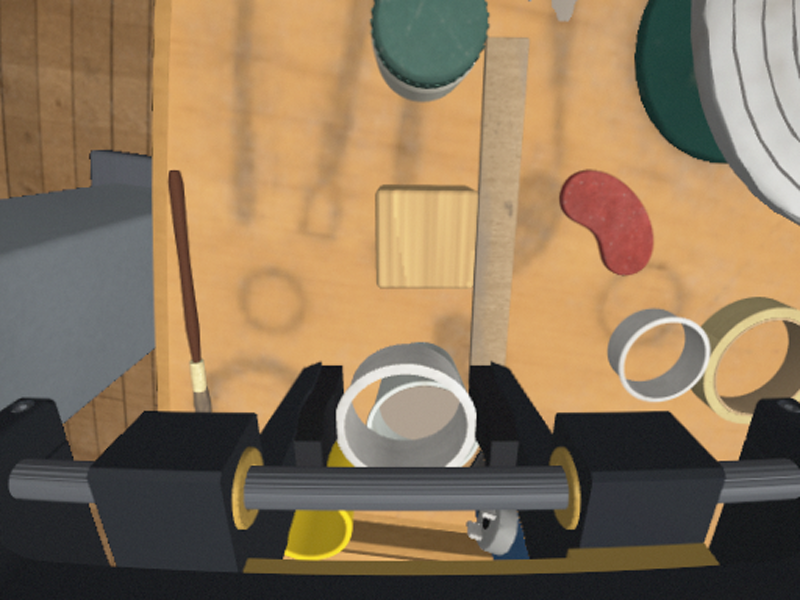

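The ring is held level, with its rim spanning u 337–476 and its top at v=364. The block's top is at (377–475, 187–288).

```bash
python3 - <<'E'
from h import *
np.set_printoptions(precision=4,suppress=True)
c=load('w5'); s=.64; st=readout.read_state(); R=np.array(st['ee_rot']);p=np.array(st['eef_pos'])
r=circ(ray(c,np.array([[337,418],[476,418],[406,364],[355,383],[457,382]])*s,p[2]+.0192)[:,:2])
print('ring',r,'rel tool',R.T@np.r_[r[0]-p[:2],0])
b=ray(c,np.array([[377,188],[473,188],[475,287],[377,286]])*s,.04)[:,:2].mean(0); print('block',b)
print('jar',circ(plane(c,flood(c,(430*s,30*s),(45,14)),.075)))
print('go',R.T@np.r_[np.array([.508,.223])-r[0],.0435-p[2]])
E
```

```text
ring (array([0.5024, 0.1858]), np.float64(0.047152600471183484)) rel tool [-0.0045 -0.     -0.    ]
block [0.5082 0.225 ]
jar (array([0.49  , 0.3251]), np.float64(0.05453224107916308))
go [0.0357 0.0111 0.1113]
```

>>> carry_out(
  deltas=[
    [0.018,0.0058,0.02,0,0,0,0.04],
    [0.018,0.006,0.02,0,0,0,0.04],
    [0,0,0.025,0,0,0,0.04],
    [0,0,0.02,0,0,0,0.04],
    [0,0,0.013,0,0,0,0.04],
    [0,0,0.005,0,0,0,0.04],
    [0,0,0,0,0,0,0.04],
    [0,0,0,0,0,0,0.04],
  ],
)

```text
t: 15.4
eef_pos: [0.5073, 0.2274, 0.051]
ee_rot: [[-0.16, 0.987, 0.002], [0.987, 0.16, 0.001], [0.0, 0.002, -1.0]]
contact_force: [0.6, -0.2, -0.6]
finger_gap: 0.0466
```

Position is good. I'll lower the last 8 mm and release.

>>> carry_out(
  deltas=[
    [0,0,0.004,0,0,0,0.04],
    [0,0,0.003,0,0,0,0.04],
    [0,0,0.001,0,0,0,0.04],
    [0,0,0,0,0,0,0.04],
    [0,0,0,0,0,0,0.04],
  ],
)

```text
t: 15.82
eef_pos: [0.5071, 0.2272, 0.0424]
ee_rot: [[-0.16, 0.987, 0.001], [0.987, 0.16, 0.0], [0.0, 0.001, -1.0]]
contact_force: [0.3, -0.4, 4.8]
finger_gap: 0.0468
```

>>> carry_out(
  deltas=[
    [0,0,0,0,0,0,0.05],
    [0,0,0,0,0,0,0.053],
    [0,0,0,0,0,0,0.056],
    [0,0,0,0,0,0,0.06],
    [0,0,0,0,0,0,0.06],
    [0,0,-0.01,0,0,0,0.06],
    [0,0,-0.03,0,0,0,0.06],
    [0,0,-0.04,0,0,0,0.06],
  ],
)

```text
t: 16.48
eef_pos: [0.5043, 0.2261, 0.1209]
ee_rot: [[-0.161, 0.987, -0.005], [0.987, 0.161, -0.002], [-0.001, -0.005, -1.0]]
contact_force: [1.5, 0.5, 0.2]
finger_gap: 0.0601
```

>>> carry_out(
  deltas=[
    [0,0,-0.04,0,0,0,0.08],
    [0,0,-0.04,0,0,0,0.08],
    [0,0,-0.04,0,0,0,0.08],
    [0,0,0,0,0,0,0.08],
    [0,0,0,0,0,0,0.08],
    [0,0,0,0,0,0,0.08],
  ],
)

```text
t: 16.98
eef_pos: [0.506, 0.2266, 0.2416]
ee_rot: [[-0.16, 0.987, -0.0], [0.987, 0.16, -0.001], [-0.001, -0.0, -1.0]]
contact_force: [0.5, 0.6, 0.0]
finger_gap: 0.0801
```

```bash
python3 - <<'E'
from h import *
np.set_printoptions(precision=4,suppress=True)
s=readout.read_state(); print(s['t'],s['eef_pos'],s['ee_rot'],s['finger_gap'])
c=snap('wrist','w6'); cv2.imwrite('pics/w6b.png',cv2.resize(c['color'][0:300,130:430],None,fx=2,fy=2,interpolation=cv2.INTER_CUBIC))
E
```

```text
16.9833 [0.506  0.2266 0.2416] [[-0.1603  0.9871 -0.0001]
 [ 0.9871  0.1603 -0.0006]
 [-0.0006 -0.0002 -1.    ]] 0.08006946891824453
```

View pics/w6b.png

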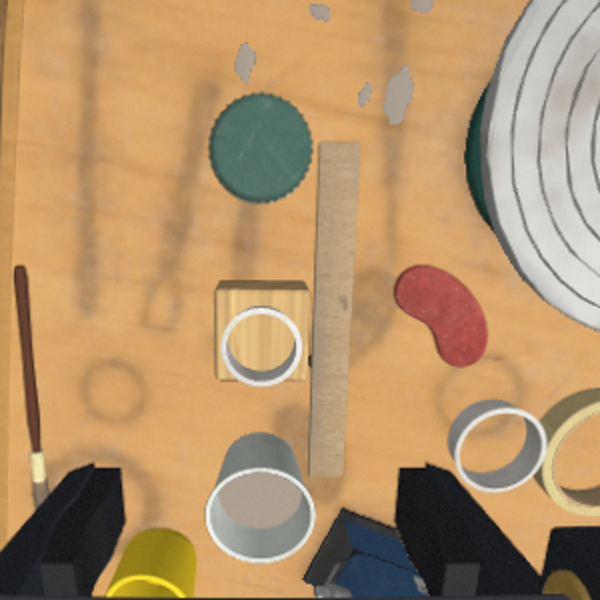

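The ring rests on the block, with its rim at (221–302, 306–385). The block's top is at (216–308, 289–381). I'll check the centring.

```bash
python3 - <<'E'
from h import *
np.set_printoptions(precision=4,suppress=True)
c=load('w6'); f=lambda P:np.array(P)/2+[130,0]
print('ring',circ(ray(c,f([[221,346],[302,346],[262,385],[262,306]]),.062)[:,:2]))
b=ray(c,f([[216,289],[309,289],[308,382],[216,380]]),.04)[:,:2];print('block',b.mean(0))
print('jar',circ(plane(c,flood(c,f([262,148]),(45,14)),.075)),'cup',circ(ray(c,f([[207,514],[314,514],[260,562],[260,466]]),.073)[:,:2]))
E
```

```text
ring (array([0.5084, 0.2228]), np.float64(0.04838427732561811))
block [0.5089 0.2236]
jar (array([0.4896, 0.3306]), np.float64(0.05307746272066586)) cup (array([0.5254, 0.115 ]), np.float64(0.06982864817068518))
```

The ring is centred to under 1 mm. Next is the short pot. I'll raise, turn back and fly to it.

>>> carry_out(
  deltas=[
    [0,0,-0.035,0,0,0.08,0.088],
    [0,0,-0.035,0,0,0.08,0.088],
    [-0.04,-0.008,0,0,0,0,0.088],
    [-0.04,-0.008,0,0,0,0,0.088],
    [-0.04,-0.008,0,0,0,0,0.088],
    [-0.04,-0.008,0,0,0,0,0.088],
    [-0.04,-0.008,0,0,0,0,0.088],
    [-0.04,-0.008,0,0,0,0,0.088],
  ],
)

```text
t: 17.7
eef_pos: [0.4569, -0.0149, 0.3102]
ee_rot: [[-0.001, 1.0, -0.003], [1.0, 0.001, 0.0], [0.0, -0.003, -1.0]]
contact_force: [1.5, -1.3, -0.6]
finger_gap: 0.0879
```

>>> carry_out(
  deltas=[
    [-0.04,-0.008,0,0,0,0,0.088],
    [-0.04,-0.008,0,0,0,0,0.088],
    [-0.04,-0.008,0,0,0,0,0.088],
    [-0.04,-0.008,0,0,0,0,0.088],
    [-0.04,-0.008,0,0,0,0,0.088],
    [-0.04,-0.008,0,0,0,0,0.088],
    [-0.04,-0.008,0,0,0,0,0.088],
    [0,0,0,0,0,0,0.088],
  ],
)

```text
t: 18.37
eef_pos: [0.3987, -0.301, 0.3096]
ee_rot: [[0.01, 1.0, -0.004], [1.0, -0.01, -0.001], [-0.001, -0.004, -1.0]]
contact_force: [-1.0, -0.5, 0.5]
finger_gap: 0.0879
```

>>> carry_out(
  deltas=[
    [0,0,0,0,0,0,0.088],
    [0,0,0,0,0,0,0.088],
  ],
)

```text
t: 18.53
eef_pos: [0.4025, -0.292, 0.3103]
ee_rot: [[-0.001, 1.0, -0.002], [1.0, 0.001, 0.002], [0.002, -0.002, -1.0]]
contact_force: [-0.5, 0.8, -0.2]
finger_gap: 0.0881
```

>>> carry_out(
  deltas=[
    [-0.008,0,0.03,0,0,0,0.088],
    [0,0,0.03,0,0,0,0.088],
    [0,0,0.03,0,0,0,0.088],
    [0,0,0.03,0,0,0,0.088],
    [0,0,0.03,0,0,0,0.088],
    [0,0,0.03,0,0,0,0.088],
    [0,0,0,0,0,0,0.088],
    [0,0,0,0,0,0,0.088],
  ],
)

```text
t: 19.2
eef_pos: [0.4026, -0.2988, 0.1309]
ee_rot: [[-0.004, 1.0, -0.003], [1.0, 0.004, 0.003], [0.003, -0.003, -1.0]]
contact_force: [0.0, -0.2, 0.1]
finger_gap: 0.0877
```

```bash
python3 - <<'E'
from h import *
np.set_printoptions(precision=4,suppress=True)
s=readout.read_state(); print(s['t'],s['eef_pos'],s['contact_force'])
c=snap('scene','s7'); u=proj(c,[.40,-.3,.06])[0].astype(int); print(u)
w=snap('wrist','w7')
x0,y0=np.clip(u-[75,110],0,[362,234]); a=cv2.resize(c['color'][y0:y0+150,x0:x0+150],(400,400))
b=cv2.resize(w['color'],None,fx=.78,fy=.78)
o=np.zeros((400,800,3),np.uint8); o[:,:400]=a; o[:b.shape[0],400:400+b.shape[1]]=b[:400,:400]
cv2.imwrite('pics/s7b.png',o)
E
```

```text
19.2 [ 0.4026 -0.2988  0.1309] [ 0.0244 -0.2114  0.1153]
[298 251]
```

View pics/s7b.png

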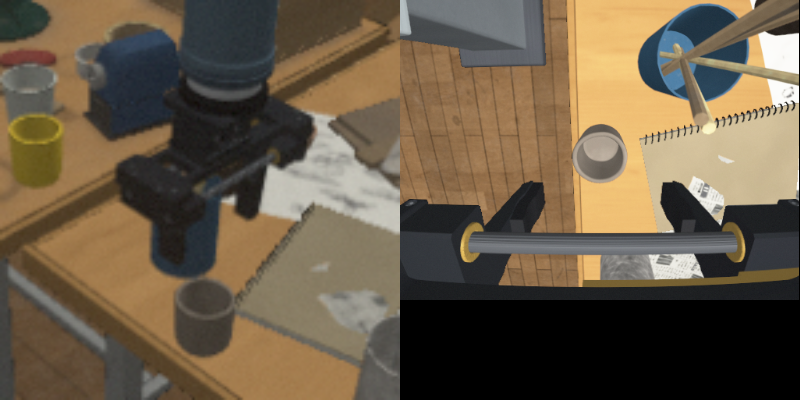

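The pot is centred under the jaws in x at (600,157). A thick stick's tip shows at (708,128), so I'll triangulate it and refine the pot before descending.

```bash
python3 - <<'E'
from h import *
np.set_printoptions(precision=4,suppress=True)
w=load('w7'); c=load('w4')
k=lambda P:(np.array(P,float)-[400,0])/.78
print('pot',circ(ray(w,k([[573,157],[627,157],[600,182],[601,133]]),.058)[:,:2]))
def tri(p,q):
    o=[-a['R'].T@a['t'] for a in (c,w)]; d=[ray(a,x,0)[0]-oo for a,x,oo in ((c,p,o[0]),(w,q,o[1]))]
    s=np.linalg.lstsq(np.c_[d[0],-d[1]],o[1]-o[0],rcond=None)[0]; return o[0]+s[0]*d[0],o[1]+s[1]*d[1]
print(tri(np.array([473,250])*.64,k([[708,128]])[0]),tri(np.array([459,243])*.64,k([[708,128]])[0]))
print('cam',-w['R'].T@w['t'])
E
```

```text
pot (array([ 0.4012, -0.3013]), np.float64(0.057034962307167904))
(array([ 0.4629, -0.2433,  0.1595]), array([ 0.4629, -0.2435,  0.1596])) (array([ 0.4499, -0.2331,  0.1854]), array([ 0.4496, -0.2373,  0.1863]))
cam [ 0.4033 -0.2156  0.2794]
```

>>> carry_out(
  deltas=[
    [-0.003,-0.001,0.03,0,0,0,0.088],
    [0,0,0.03,0,0,0,0.088],
    [0,0,0.02,0,0,0,0.088],
    [0,0,0.015,0,0,0,0.088],
    [0,0,0.005,0,0,0,0.088],
    [0,0,0,0,0,0,0.088],
    [0,0,0,0,0,0,0.088],
  ],
)

```text
t: 19.88
eef_pos: [0.4031, -0.3046, 0.0332]
ee_rot: [[-0.001, 1.0, 0.002], [1.0, 0.001, -0.001], [-0.001, 0.002, -1.0]]
contact_force: [0.5, 0.6, -0.1]
finger_gap: 0.088
```

>>> carry_out(
  deltas=[
    [0,0,0,0,0,0,0.05],
    [0,0,0,0,0,0,0.05],
    [0,0,0,0,0,0,0.05],
    [0,0,0,0,0,0,0.05],
    [0,0,0,0,0,0,0.05],
    [0,0,0,0,0,0,0.05],
    [0,0,0,0,0,0,0.05],
  ],
  grip_force=15,
)

```text
t: 20.47
eef_pos: [0.4018, -0.3042, 0.032]
ee_rot: [[-0.001, 1.0, -0.0], [1.0, 0.001, -0.0], [-0.0, -0.0, -1.0]]
contact_force: [-1.5, 0.7, 5.3]
finger_gap: 0.0577
```

Short pot gripped at 57.7 mm. I'll lift it, carry it across and turn the jaws along the slat.

>>> carry_out(
  deltas=[
    [0,0,-0.02,0,0,0,0.05],
    [0,0,-0.035,0,0,0,0.05],
    [0,0,-0.035,0,0,0,0.05],
    [0,0,-0.035,0,0,0,0.05],
    [0,0,-0.035,0,0,0,0.05],
    [0,0,-0.035,0,0,0,0.05],
    [0,0,-0.035,0,0,0,0.05],
    [0.02,0,-0.035,0,0,0,0.05],
  ],
)

```text
t: 21.13
eef_pos: [0.4009, -0.2869, 0.2982]
ee_rot: [[0.004, 1.0, 0.0], [1.0, -0.004, -0.001], [-0.001, 0.0, -1.0]]
contact_force: [0.4, -0.8, -1.7]
finger_gap: 0.0577
```

>>> carry_out(
  deltas=[
    [0.035,0.0025,0,0,0,0,0.05],
    [0.035,0.0025,0,0,0,0,0.05],
    [0.035,0.0025,0,0,0,0,0.05],
    [0.035,0.0025,0,0,0,0,0.05],
    [0.035,0.0025,0,0,0,0,0.05],
    [0.035,0.0025,0,0,0,0,0.05],
    [0.035,0.0025,0,0,0,0,0.05],
    [0.035,0.0025,0,0,0,0,0.05],
  ],
)

```text
t: 21.8
eef_pos: [0.4211, -0.0024, 0.2965]
ee_rot: [[-0.001, 1.0, -0.0], [1.0, 0.001, -0.0], [-0.0, -0.0, -1.0]]
contact_force: [1.0, -1.1, -1.5]
finger_gap: 0.0575
```

>>> carry_out(
  deltas=[
    [0.035,0.0025,0,0,0,0,0.05],
    [0.035,0.0025,0,0,0,0,0.05],
    [0.035,0.0025,0,0,0,0,0.05],
    [0.035,0.0025,0,0,0,0,0.05],
    [0.035,0.0025,0,0,0,0,0.05],
    [0.035,0.0025,0,0,0,0,0.05],
    [0,0,0,0,0,-0.11,0.05],
    [0,0,0,0,0,-0.11,0.05],
  ],
)

```text
t: 22.47
eef_pos: [0.4354, 0.2089, 0.2964]
ee_rot: [[-0.229, 0.973, -0.001], [0.973, 0.229, 0.001], [0.001, -0.001, -1.0]]
contact_force: [0.0, -0.2, -1.4]
finger_gap: 0.0577
```

>>> carry_out(
  deltas=[
    [0,0,0,0,0,-0.12,0.05],
    [0,0,0,0,0,-0.12,0.05],
    [0,0,0,0,0,-0.12,0.05],
    [0,0,0,0,0,-0.12,0.05],
    [0,0,0,0,0,-0.12,0.05],
    [0,0,0,0,0,-0.12,0.05],
    [0,0,0,0,0,-0.12,0.05],
    [0,0,0,0,0,-0.12,0.05],
  ],
)

```text
t: 23.13
eef_pos: [0.4361, 0.2058, 0.2963]
ee_rot: [[-0.927, 0.374, -0.001], [0.374, 0.927, -0.0], [0.0, -0.001, -1.0]]
contact_force: [0.1, -0.5, -1.2]
finger_gap: 0.0571
```

>>> carry_out(
  deltas=[
    [0,0,0,0,0,-0.12,0.05],
    [0,0,0,0,0,-0.12,0.05],
    [0,0,0,0,0,-0.12,0.05],
    [0,0,0,0,0,-0.12,0.05],
    [0,0,0,0,0,-0.068,0.05],
    [0,0,0,0,0,0,0.05],
    [0,0,0,0,0,0,0.05],
  ],
)

```text
t: 23.72
eef_pos: [0.4362, 0.2058, 0.2964]
ee_rot: [[-0.988, -0.155, -0.001], [-0.155, 0.988, -0.0], [0.001, 0.0, -1.0]]
contact_force: [0.9, 0.8, -1.5]
finger_gap: 0.0572
```

```bash
python3 - <<'E'
from h import *
np.set_printoptions(precision=4,suppress=True)
s=readout.read_state(); R=np.array(s['ee_rot']); print(s['t'],s['eef_pos'],R,s['finger_gap'],s['qpos'])
print('go',R.T@(np.array([.4342,.2113,.0325])-s['eef_pos']),'yaw',np.arctan2(R[1,0],R[0,0]))
E
```

```text
23.7167 [0.4362 0.2058 0.2964] [[-0.9879 -0.1552 -0.0007]
 [-0.1552  0.9879 -0.    ]
 [ 0.0007  0.0001 -1.    ]] 0.057248180018965755 [ 22.8446  22.6511 -66.2509 106.372   22.6889  65.887   47.5577]
go [0.001  0.0057 0.2639] yaw -2.9857871765521278
```

>>> carry_out(
  deltas=[
    [0.001,0.0057,0.035,0,0,0,0.05],
    [0,0,0.035,0,0,0,0.05],
    [0,0,0.035,0,0,0,0.05],
    [0,0,0.035,0,0,0,0.05],
    [0,0,0.035,0,0,0,0.05],
    [0,0,0.03,0,0,0,0.05],
    [0,0,0.02,0,0,0,0.05],
    [0,0,0.01,0,0,0,0.05],
  ],
)

```text
t: 24.38
eef_pos: [0.4331, 0.2106, 0.0592]
ee_rot: [[-0.988, -0.156, -0.003], [-0.156, 0.988, -0.002], [0.004, -0.001, -1.0]]
contact_force: [-0.4, 0.1, -2.0]
finger_gap: 0.0574
```

>>> carry_out(
  deltas=[
    [0,0,0.01,0,0,0,0.05],
    [0,0,0.006,0,0,0,0.05],
    [0,0,0,0,0,0,0.05],
    [0,0,0,0,0,0,0.05],
  ],
)

```text
t: 24.72
eef_pos: [0.435, 0.2118, 0.0464]
ee_rot: [[-0.988, -0.157, 0.001], [-0.157, 0.988, 0.0], [-0.001, 0.0, -1.0]]
contact_force: [-0.4, -0.6, -2.6]
finger_gap: 0.0577
```

>>> carry_out(
  deltas=[
    [0.0005,0,0.006,0,0,0,0.05],
    [0,0,0.005,0,0,0,0.05],
    [0,0,0.0025,0,0,0,0.05],
    [0,0,0,0,0,0,0.05],
    [0,0,0,0,0,0,0.05],
  ],
)

```text
t: 25.13
eef_pos: [0.434, 0.2114, 0.0322]
ee_rot: [[-0.988, -0.158, 0.0], [-0.158, 0.988, -0.0], [-0.0, -0.0, -1.0]]
contact_force: [0.0, -0.3, -1.8]
finger_gap: 0.0578
```

>>> carry_out(
  deltas=[
    [0,0,0.001,0,0,0,0.05],
    [0,0,0,0,0,0,0.05],
    [0,0,0,0,0,0,0.05],
  ],
)

```text
t: 25.38
eef_pos: [0.4339, 0.2113, 0.0318]
ee_rot: [[-0.988, -0.158, 0.0], [-0.158, 0.988, -0.001], [-0.0, -0.001, -1.0]]
contact_force: [-2.8, -1.3, 9.4]
finger_gap: 0.0574
```

>>> carry_out(
  deltas=[
    [0,0,0,0,0,0,0.06],
    [0,0,0,0,0,0,0.065],
    [0,0,0,0,0,0,0.07],
    [0,0,0,0,0,0,0.08],
    [0,0,0,0,0,0,0.08],
    [0,0,-0.01,0,0,0,0.08],
    [0,0,-0.03,0,0,0,0.08],
    [0,0,-0.04,0,0,0,0.08],
  ],
)

```text
t: 26.05
eef_pos: [0.4322, 0.2106, 0.1109]
ee_rot: [[-0.987, -0.158, -0.005], [-0.158, 0.987, -0.002], [0.005, -0.001, -1.0]]
contact_force: [1.3, -0.4, 0.3]
finger_gap: 0.0797
```

>>> carry_out(
  deltas=[
    [0,0,-0.04,0,0,0,0.088],
    [0,0,-0.04,0,0,0,0.088],
    [0,0,-0.04,0,0,0,0.088],
    [0,0,-0.04,0,0,0,0.088],
    [0.02,0,0,0,0,0.1,0.088],
    [0.01,0,0,0,0,0.1,0.088],
    [0,0,0,0,0,0.1,0.088],
    [0,0,0,0,0,0.12,0.088],
  ],
)

```text
t: 26.72
eef_pos: [0.4035, 0.2075, 0.272]
ee_rot: [[-0.965, 0.263, 0.001], [0.263, 0.965, -0.001], [-0.001, -0.001, -1.0]]
contact_force: [0.0, -0.7, 0.8]
finger_gap: 0.088
```

>>> carry_out(
  deltas=[
    [0,0,0,0,0,0.12,0.088],
    [0,0,0,0,0,0.12,0.088],
    [0,0,0,0,0,0.12,0.088],
    [0,0,0,0,0,0.12,0.088],
    [0,0,0,0,0,0.12,0.088],
    [0,0,0,0,0,0.12,0.088],
    [0,0,0,0,0,0.12,0.088],
    [0,0,0,0,0,0.12,0.088],
  ],
)

```text
t: 27.38
eef_pos: [0.4038, 0.2079, 0.2717]
ee_rot: [[-0.337, 0.941, 0.0], [0.941, 0.337, 0.0], [0.0, 0.0, -1.0]]
contact_force: [-0.0, 0.6, -0.3]
finger_gap: 0.0878
```

>>> carry_out(
  deltas=[
    [0,0,0,0,0,0.12,0.088],
    [0,0,0,0,0,0.12,0.088],
    [0,0,0,0,0,0.1,0.088],
    [0,0,0,0,0,0,0.088],
    [0,0,0,0,0,0,0.088],
    [0,0,0,0,0,0,0.088],
  ],
)

```text
t: 27.88
eef_pos: [0.4041, 0.2078, 0.2714]
ee_rot: [[-0.012, 1.0, 0.0], [1.0, 0.012, 0.0], [0.0, 0.0, -1.0]]
contact_force: [-0.7, 0.5, -0.3]
finger_gap: 0.0878
```

```bash
python3 - <<'E'
from h import *
np.set_printoptions(precision=4,suppress=True)
s=readout.read_state(); R=np.array(s['ee_rot']); print(s['t'],s['eef_pos'],R,s['finger_gap'],s['qpos'])
c=snap('wrist','w8'); cv2.imwrite('pics/w8b.png',cv2.resize(c['color'],(800,600),interpolation=cv2.INTER_CUBIC))
E
```

```text
27.8833 [0.4041 0.2078 0.2714] [[-0.0125  0.9999  0.0001]
 [ 0.9999  0.0125  0.    ]
 [ 0.      0.0001 -1.    ]] 0.0877751109127766 [  7.6024  14.1835 -46.2514 112.3645  12.0109  58.2885 -43.427 ]
```

View pics/w8b.png

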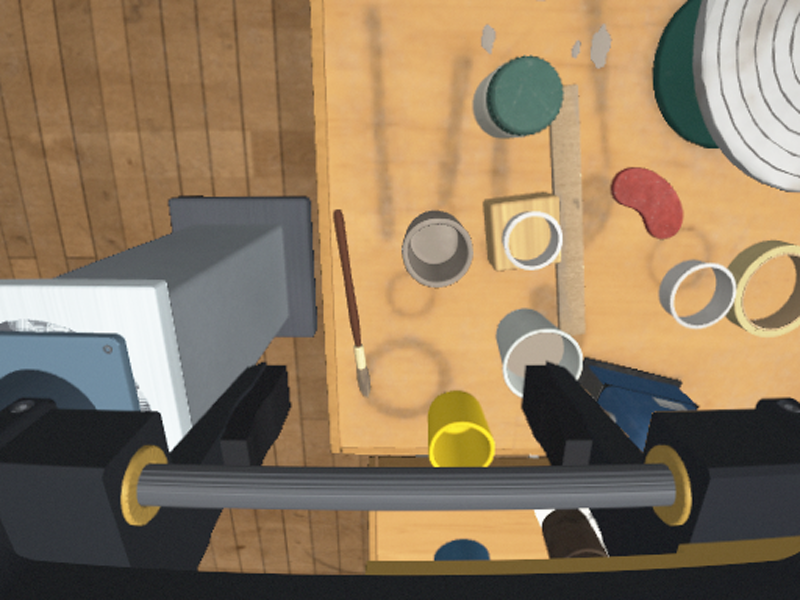

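The short pot stands in front of the block, with its rim at (403–473, 213–288). The ring (531,240) and the jar (527,95) are unmoved. Now the numbers.

```bash
python3 - <<'E'
from h import *
np.set_printoptions(precision=4,suppress=True)
c=load('w8'); s=.64; f=lambda p,z:circ(ray(c,np.array(p)*s,z)[:,:2])
pot=f([[403,251],[473,251],[438,288],[439,214]],.058)
ring=f([[502,241],[562,240],[531,270],[533,211]],.062)
jar=circ(plane(c,flood(c,(527*s,90*s),(45,14)),.075))
cup=f([[502,363],[582,364],[540,398]],.073)
th=.16; R=np.array([[np.cos(th),np.sin(th)],[-np.sin(th),np.cos(th)]])
print(pot,ring,jar,cup); print('pot-ring in slat frame',R@(pot[0]-ring[0]), 'pot-nominal block',R@(pot[0]-np.array([.5083,.2233])))
E
```

```text
(array([0.4313, 0.2109]), np.float64(0.06040652335405332)) (array([0.5077, 0.2221]), np.float64(0.04924861231108903)) (array([0.4837, 0.328 ]), np.float64(0.06050114558870652)) (array([0.5249, 0.1174]), np.float64(0.0709374988441478))
pot-ring in slat frame [-0.0772  0.0011] pot-nominal block [-0.078  0.   ]
```

The short pot's gap is about 18.5 mm and it is in line within 1 mm. Now for the tall pot: I'll fly over it and turn so the jaws are along y, clear of the sticks.

>>> carry_out(
  deltas=[
    [-0.034,0.02,-0.005,0,0,0,0.088],
    [-0.034,0.02,-0.005,0,0,0,0.088],
    [-0.034,0.02,-0.005,0,0,0,0.088],
    [-0.034,0.02,-0.005,0,0,0,0.088],
    [-0.034,0.02,-0.005,0,0,0,0.088],
    [-0.034,0.02,-0.005,0,0,0,0.088],
    [-0.034,0.02,0,0,0,0,0.088],
    [-0.034,0.02,0,0,0,0,0.088],
  ],
)

```text
t: 28.6
eef_pos: [0.5676, -0.0649, 0.3016]
ee_rot: [[-0.011, 1.0, 0.001], [1.0, 0.011, -0.0], [-0.0, 0.001, -1.0]]
contact_force: [0.8, 0.0, 0.5]
finger_gap: 0.0878
```

>>> carry_out(
  deltas=[
    [-0.034,0.02,0,0,0,0,0.088],
    [-0.034,0.02,0,0,0,0,0.088],
    [0,0,0,0,0,0.12,0.088],
    [0,0,0,0,0,0.12,0.088],
    [0,0,0,0,0,0.12,0.088],
    [0,0,0,0,0,0.12,0.088],
    [0,0,0,0,0,0.12,0.088],
    [0,0,0,0,0,0.12,0.088],
  ],
)

```text
t: 29.27
eef_pos: [0.6072, -0.1305, 0.301]
ee_rot: [[0.656, 0.755, -0.0], [0.755, -0.656, 0.001], [0.0, -0.001, -1.0]]
contact_force: [0.0, 0.4, 0.1]
finger_gap: 0.0879
```

>>> carry_out(
  deltas=[
    [0,0,0,0,0,0.12,0.088],
    [0,0,0,0,0,0.12,0.088],
    [0,0,0,0,0,0.12,0.088],
    [0,0,0,0,0,0.12,0.088],
    [0,0,0,0,0,0.12,0.088],
    [0,0,0,0,0,0.12,0.088],
    [0,0,0,0,0,0.12,0.088],
    [0,0,0,0,0,0.02,0.088],
  ],
)

```text
t: 29.93
eef_pos: [0.6073, -0.1304, 0.301]
ee_rot: [[1.0, -0.003, -0.0], [-0.003, -1.0, 0.0], [-0.0, -0.0, -1.0]]
contact_force: [0.1, 0.1, -0.5]
finger_gap: 0.088
```

>>> carry_out(
  deltas=[
    [0,0,0,0,0,0,0.088],
    [0,0,0,0,0,0,0.088],
  ],
)

```text
t: 30.1
eef_pos: [0.6073, -0.1304, 0.3011]
ee_rot: [[1.0, 0.004, -0.0], [0.004, -1.0, 0.0], [-0.0, -0.0, -1.0]]
contact_force: [-0.3, -0.4, -0.3]
finger_gap: 0.088
```

```bash
python3 - <<'E'
from h import *
np.set_printoptions(precision=4,suppress=True)
s=readout.read_state(); R=np.array(s['ee_rot']); print(s['t'],s['eef_pos'],R,s['finger_gap'],s['qpos'])
c=snap('wrist','w9'); cv2.imwrite('pics/w9b.png',cv2.resize(c['color'],(800,600),interpolation=cv2.INTER_CUBIC))
print('go',R.T@(np.array([.604,-.136,.04])-s['eef_pos']))
E
```

```text
30.1 [ 0.6073 -0.1304  0.3011] [[ 1.      0.0039 -0.0003]
 [ 0.0039 -1.      0.0002]
 [-0.0003 -0.0002 -1.    ]] 0.08795235883769276 [ 19.0365  25.5751 -15.4792  88.0798   7.161   67.3363 -87.5368]
go [-0.0033  0.0056  0.2611]
```

View pics/w9b.png

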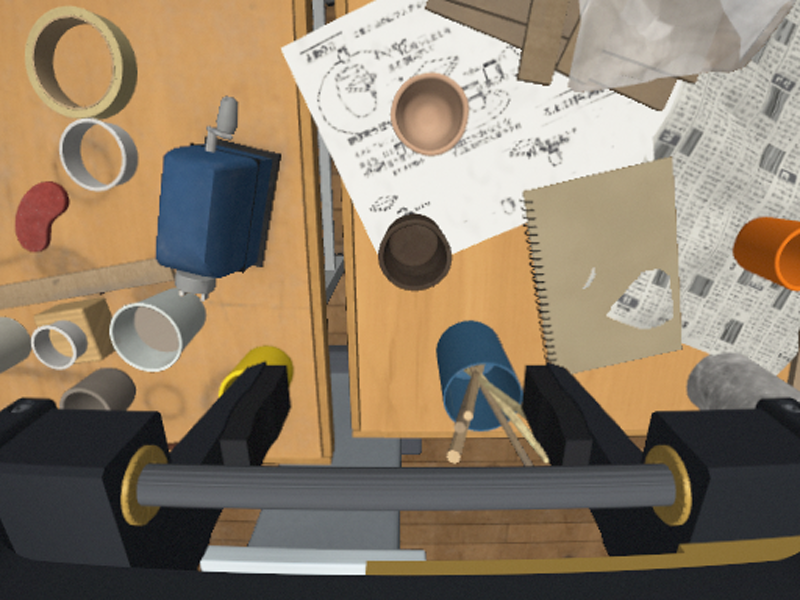

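The dark pot's rim is at (379–451, 214–290), and the sticks end well short of it, near (455,456). The brown pot (430,113) is a bystander.

```bash
python3 - <<'E'
from h import *
np.set_printoptions(precision=4,suppress=True)
c=load('w9'); s=.64
p=circ(ray(c,np.array([[379,253],[451,253],[415,290],[415,214]])*s,.07)[:,:2]);print(p)
st=readout.read_state();R=np.array(st['ee_rot']); print('go',R.T@(np.r_[p[0],.04]-st['eef_pos']))
E
```

```text
(array([ 0.6052, -0.1386]), np.float64(0.06514228629842181))
go [-0.002   0.0082  0.2611]
```

>>> carry_out(
  deltas=[
    [-0.0025,0.0075,0.035,0,0,0,0.088],
    [0,0,0.035,0,0,0,0.088],
    [0,0,0.035,0,0,0,0.088],
    [0,0,0.035,0,0,0,0.088],
    [0,0,0.035,0,0,0,0.088],
    [0,0,0.03,0,0,0,0.088],
    [0,0,0,0,0,0,0.088],
    [0,0,0,0,0,0,0.088],
  ],
)

```text
t: 30.82
eef_pos: [0.6039, -0.1378, 0.0954]
ee_rot: [[1.0, 0.001, -0.003], [0.001, -1.0, 0.001], [-0.003, -0.001, -1.0]]
contact_force: [-0.0, -0.1, 1.2]
finger_gap: 0.0882
```

>>> carry_out(
  deltas=[
    [0,0,0.025,0,0,0,0.088],
    [0,0,0.02,0,0,0,0.088],
    [0,0,0.01,0,0,0,0.088],
    [0,0,0,0,0,0,0.088],
    [0,0,0,0,0,0,0.088],
  ],
)

```text
t: 31.23
eef_pos: [0.6059, -0.1382, 0.0428]
ee_rot: [[1.0, 0.0, 0.002], [0.0, -1.0, -0.0], [0.002, 0.0, -1.0]]
contact_force: [0.5, -0.7, 0.6]
finger_gap: 0.0878
```

>>> carry_out(
  deltas=[
    [0,0,0,0,0,0,0.055],
    [0,0,0,0,0,0,0.055],
    [0,0,0,0,0,0,0.055],
    [0,0,0,0,0,0,0.055],
    [0,0,0,0,0,0,0.055],
    [0,0,0,0,0,0,0.055],
    [0,0,0,0,0,0,0.055],
  ],
  grip_force=15,
)

```text
t: 31.82
eef_pos: [0.6054, -0.138, 0.042]
ee_rot: [[1.0, -0.0, 0.001], [-0.0, -1.0, -0.0], [0.001, 0.0, -1.0]]
contact_force: [-0.8, 0.2, 6.4]
finger_gap: 0.0626
```

Tall pot gripped at 62.6 mm. I'll lift it and carry it to the front of the jar.

>>> carry_out(
  deltas=[
    [0,0,-0.015,0,0,0,0.055],
    [0,0,-0.035,0,0,0,0.055],
    [0,0,-0.035,0,0,0,0.055],
    [0,0,-0.035,0,0,0,0.055],
    [0,0,-0.035,0,0,0,0.055],
    [0,0,-0.035,0,0,0,0.055],
    [0,0,-0.035,0,0,0,0.055],
    [0,0,-0.02,0,0,0,0.055],
  ],
)

```text
t: 32.48
eef_pos: [0.6057, -0.1381, 0.2913]
ee_rot: [[1.0, -0.0, 0.005], [-0.0, -1.0, -0.001], [0.005, 0.001, -1.0]]
contact_force: [0.1, -0.2, -1.0]
finger_gap: 0.0623
```

>>> carry_out(
  deltas=[
    [-0.015,-0.035,0,0,0,0,0.055],
    [-0.015,-0.035,0,0,0,0,0.055],
    [-0.015,-0.035,0,0,0,0,0.055],
    [-0.015,-0.035,0,0,0,0,0.055],
    [-0.015,-0.035,0,0,0,0,0.055],
    [-0.015,-0.035,0,0,0,0,0.055],
    [-0.015,-0.035,0,0,0,0,0.055],
    [-0.015,-0.035,0,0,0,0,0.055],
  ],
)

```text
t: 33.15
eef_pos: [0.4834, 0.1433, 0.2868]
ee_rot: [[1.0, -0.0, 0.0], [-0.0, -1.0, -0.0], [0.0, 0.0, -1.0]]
contact_force: [1.0, 0.6, -1.5]
finger_gap: 0.0628
```

>>> carry_out(
  deltas=[
    [-0.015,-0.035,0,0,0,0,0.055],
    [-0.015,-0.035,0,0,0,0,0.055],
    [-0.015,-0.035,0,0,0,0,0.055],
    [-0.015,-0.035,0,0,0,0,0.055],
    [-0.015,-0.035,0,0,0,0,0.055],
    [0,0,0,0,0,-0.08,0.055],
    [0,0,0,0,0,-0.08,0.055],
    [0,0,0,0,0,0,0.055],
  ],
)

```text
t: 33.82
eef_pos: [0.4091, 0.3174, 0.2866]
ee_rot: [[0.986, 0.164, -0.0], [0.164, -0.986, -0.001], [-0.0, 0.0, -1.0]]
contact_force: [0.4, -0.7, -1.0]
finger_gap: 0.0625
```

>>> carry_out(
  deltas=[
    [0,0,0,0,0,0,0.055],
    [0,0,0,0,0,0,0.055],
  ],
)

```text
t: 33.98
eef_pos: [0.4101, 0.3163, 0.2864]
ee_rot: [[0.988, 0.156, 0.0], [0.156, -0.988, -0.0], [0.0, 0.0, -1.0]]
contact_force: [-0.2, 0.8, -1.5]
finger_gap: 0.0625
```

```bash
python3 - <<'E'
from h import *
np.set_printoptions(precision=4,suppress=True)
s=readout.read_state(); R=np.array(s['ee_rot']); print(s['t'],s['eef_pos'],R,s['finger_gap'],s['qpos'])
print('go',R.T@(np.array([.411,.3187,.042])-s['eef_pos']),np.arctan2(R[1,0],R[0,0]))
E
```

```text
33.9833 [0.4101 0.3163 0.2864] [[ 0.9878  0.1559  0.0001]
 [ 0.1559 -0.9878 -0.0004]
 [ 0.      0.0004 -1.    ]] 0.06254485951432141 [ -17.1152   17.5741  -31.0625  103.542    10.2185   61.6765 -132.9045]
go [ 0.0012 -0.0023  0.2444] 0.15650324739855298
```

>>> carry_out(
  deltas=[
    [0.0012,-0.0023,0.035,0,0,0,0.055],
    [0,0,0.035,0,0,0,0.055],
    [0,0,0.035,0,0,0,0.055],
    [0,0,0.035,0,0,0,0.055],
    [0,0,0.035,0,0,0,0.055],
    [0,0,0.03,0,0,0,0.055],
    [0,0,0.015,0,0,0,0.055],
    [0,0,0,0,0,0,0.055],
  ],
)

```text
t: 34.65
eef_pos: [0.4092, 0.3172, 0.0631]
ee_rot: [[0.988, 0.157, -0.005], [0.157, -0.988, -0.004], [-0.005, 0.003, -1.0]]
contact_force: [-0.3, -0.6, -1.0]
finger_gap: 0.0629
```

>>> carry_out(
  deltas=[
    [0,0,0,0,0,0,0.055],
    [0,0,0,0,0,0,0.055],
  ],
)

```text
t: 34.82
eef_pos: [0.4117, 0.32, 0.0675]
ee_rot: [[0.987, 0.158, 0.002], [0.158, -0.987, 0.001], [0.002, -0.001, -1.0]]
contact_force: [0.3, 0.8, -1.6]
finger_gap: 0.0623
```

>>> carry_out(
  deltas=[
    [-0.0005,0.001,0.01,0,0,0,0.055],
    [0,0,0.008,0,0,0,0.055],
    [0,0,0.005,0,0,0,0.055],
    [0,0,0.002,0,0,0,0.055],
    [0,0,0,0,0,0,0.055],
    [0,0,0,0,0,0,0.055],
  ],
)

```text
t: 35.32
eef_pos: [0.4105, 0.3183, 0.0414]
ee_rot: [[0.987, 0.159, 0.0], [0.159, -0.987, -0.0], [0.0, 0.0, -1.0]]
contact_force: [-0.5, -1.6, 3.0]
finger_gap: 0.0623
```

Touchdown. I'll release and rise for a final look.

>>> carry_out(
  deltas=[
    [0,0,0,0,0,0,0.065],
    [0,0,0,0,0,0,0.07],
    [0,0,0,0,0,0,0.075],
    [0,0,0,0,0,0,0.084],
    [0,0,0,0,0,0,0.084],
    [0,0,-0.01,0,0,0,0.084],
    [0,0,-0.03,0,0,0,0.084],
    [0,0,-0.04,0,0,0,0.084],
  ],
)

```text
t: 35.98
eef_pos: [0.4087, 0.3171, 0.1205]
ee_rot: [[0.987, 0.16, -0.005], [0.16, -0.987, -0.003], [-0.005, 0.002, -1.0]]
contact_force: [1.1, -0.5, 0.3]
finger_gap: 0.0841
```

>>> carry_out(
  deltas=[
    [0,0,-0.04,0,0,0,0.088],
    [0,0,-0.04,0,0,0,0.088],
    [0,0,-0.04,0,0,0,0.088],
    [0,0,-0.04,0,0,0,0.088],
    [0,0.035,-0.02,0,0,0,0.088],
    [0,0.035,0,0,0,0,0.088],
    [0,0.03,0,0,0,0,0.088],
    [0,0,0,0,0,0,0.088],
  ],
)

```text
t: 36.65
eef_pos: [0.4277, 0.2134, 0.302]
ee_rot: [[0.988, 0.151, 0.001], [0.151, -0.988, -0.004], [0.001, 0.004, -1.0]]
contact_force: [0.3, -0.5, -0.2]
finger_gap: 0.0879
```

>>> carry_out(
  deltas=[
    [0,0,0,0,0,0,0.088],
    [0,0,0,0,0,0,0.088],
  ],
)

```text
t: 36.82
eef_pos: [0.426, 0.2204, 0.3017]
ee_rot: [[0.987, 0.16, 0.0], [0.16, -0.987, 0.001], [0.0, -0.001, -1.0]]
contact_force: [0.3, 0.3, 0.1]
finger_gap: 0.0882
```

```bash
python3 - <<'E'
from h import *
np.set_printoptions(precision=4,suppress=True)
s=readout.read_state(); print(s['t'],s['eef_pos'],s['contact_force'])
c=snap('wrist','w10'); cv2.imwrite('pics/w10b.png',cv2.resize(c['color'],(800,600),interpolation=cv2.INTER_CUBIC))
E
```

```text
36.8167 [0.426  0.2204 0.3017] [0.2737 0.3471 0.0688]
```

View pics/w10b.png

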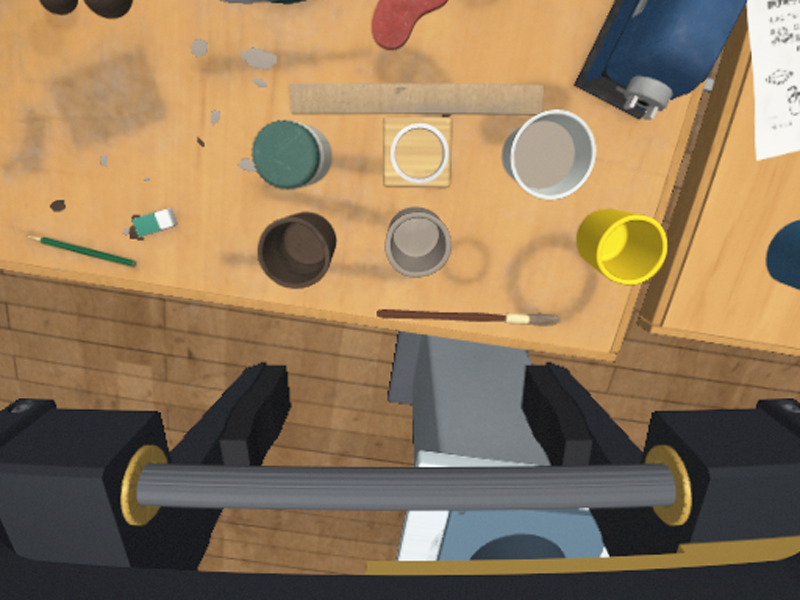

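All items are arranged as asked: jar (286,155), block and ring (418,152), cup (553,154), tall pot (297,249), short pot (418,242). A numeric check follows.

```bash
python3 - <<'E'
from h import *
np.set_printoptions(precision=4,suppress=True)
c=load('w10'); s=.64; f=lambda p,z:circ(ray(c,np.array(p)*s,z)[:,:2])[0]
sl=ray(c,np.array([[290,84],[542,84],[542,114],[291,114]])*s,.007)[:,:2]
e=sl[0]+sl[3]-sl[1]-sl[2]; th=np.arctan2(-e[0],e[1]); R=np.array([[np.cos(th),np.sin(th)],[-np.sin(th),np.cos(th)]]); print(th)
b=ray(c,np.array([[384,118],[450,118],[450,187],[384,187]])*s,.04)[:,:2]
for n,p in dict(jar=f([[253,155],[319,155],[286,188],[286,122]],.075),block=b.mean(0),ring=f([[389,153],[449,153],[419,183],[419,123]],.062),cup=f([[510,154],[596,154],[553,199],[553,110]],.073),short=f([[386,241],[451,241],[418,276],[418,208]],.058),tall=f([[258,250],[336,248],[297,287],[298,213]],.07)).items(): print(n,p,R@(p-sl.mean(0)))
E
```

```text
0.162247101279575
jar [0.4894 0.329 ] [-0.0498  0.1069]
block [0.5077 0.2236] [-0.0488 -0.0001]
ring [0.5077 0.2224] [-0.049  -0.0012]
cup [0.5245 0.1145] [-0.0498 -0.1104]
short [0.4323 0.2099] [-0.1254 -0.0014]
tall [0.4108 0.3141] [-0.1298  0.1049]
```

```bash
python3 -c "
from h import *
print(workorder.close_job())"
```

```text
the job is handed in; nothing more can be done
None
```

The still life is set up and handed in at about 37 s of robot time. The order was block, small ring on top, short pot, then tall pot. `close_job()` gave no verdict.

Last wrist-camera check, in the slat's frame:

| Thing | Result |
|---|---|
| Block | Within about 1 mm of midway and of the jar–cup line |
| Block angle | 0.162 rad, slat 0.158 rad, measured just after placing |
| Small ring | Flat on the block, about 1 mm off centre |
| Short pot | Gap about 17–18.5 mm, sideways offset about 1 mm |
| Tall pot | Gap about 20 mm, sideways offset about 2 mm |

- **Left as they were:** the jar and cup have not visibly moved. The big ring and the look-alikes were not touched.
- **At hand-in:** the gripper was open and clear, and every force reading along the way was under 10 N.
- **Disagreements:**
  - The top camera read about 4–5 mm off the wrist camera, so I used the wrist camera.
  - The two views of the short pot's gap differ by about 1.5 mm.
  - The wrist view put the jar 107–108 mm from the slat's middle instead of 110 mm, which I took as measuring error.

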